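Free a spring-pinned hinge leaf with a forked tool and tray it

ROBOT

A 7-joint arm with a two-finger parallel gripper is mounted at the origin on the work surface. World frame = base frame: x ahead of the robot, y to its left, z up, the work surface at z = 0. Lengths are in m, angles in degrees, forces in N, time in s.
With the tool pointing down it reaches from about 0.35 to 0.9 m from the base axis. Payload 7.2 kg.
Tool frame: the origin (TCP) lies at the very end of the fingers, on their centre line; the grasp point (between the pads) lies 19 mm behind it; z points along the fingers, y is the direction in which the jaws open and shut (so a half turn about z gives the same grasp; the last joint's range is limited). The gripper opens to 88 mm and grips with 3 to 60 N. Pads are 20 mm wide; open, the fingers measure 115 mm over their backs; the gripper's body (75 mm by 178 mm) begins 61 mm behind the grasp point.
Start: joints at [67.827, 23.554, -0.728, 91.456, 0.321, 64.991, -4.71], TCP at [0.196, -0.594, 0.223] pointing down, gripper open.
Joint ranges: [-169.25, 169.25], [-16.82, 113.86], [-84.01, 82.57], [7.8, 145.47], [-59.2, 239.2], [7.22, 106.19], [-163.78, 163.78]. Speed limits (degrees/s): [136.94, 136.94, 172.46, 172.46, 180, 180, 180].

INTERFACE

Orientations are given as [roll, pitch, yaw] about the fixed x, y, z axes, in that order (R = Rz(yaw) Ry(pitch) Rx(roll)).
In Python, from station import arm gives the robot as it stands.
- The arm moves only by the tool apply_moves, never from a script. Its argument "steps" is a list of rows, each a list of 3 entries, a list of its own where there are three numbers: the shift along the tool's x, y, z in mm, then the turn, a rotation vector about the tool's x, y, z in rad, then the opening, from 0 (shut) to 1 (fully open). A call has 1 to 8 rows; each row shifts and turns the commanded pose from where the row before left it, along the tool's axes as they then stand; what a row does not reach is not made up. A row lasts 1/10 s, in which the tool goes at most 50 mm and 8.59 degrees, less where a joint would pass 70% of its speed; a pose out of reach is approached as far as the arm can. A call with a gripper value outside its range is refused whole. The fingers move at their own pace and stop on an object; "grip_force" is the grip in N (left out, the last holds). Time passes only in rows, so rows that do not move let the fingers close. It gives the time, the measured TCP pose, the force and the opening at its end, in the units of the state.
- arm.state(): the state, without advancing time (a new reading comes with each control period).
- arm.grab_frame(name): name is "side" or "top" or "wrist"; returns the picture (384x512x3 uint8, blue, green, red); there is no depth.
- arm.camera_params(name): a dict with "mtx" (3x3 intrinsics, pixels), "world_from_camera" (4x4, takes a point from camera to world coordinates); the wrist camera has in their place "mount" (4x4, takes a point from camera to tool coordinates, whose origin is the TCP and whose axes are the flange's). Camera axes: x right, y up, looking along -z (the intrinsics and any distortion apply to the point x, -y, -z); pixel columns grow to the right and rows downward; lengths in m; the calibration is good to about 2 mm. A picture is of the moment at which its call begins: read the wrist's pose just before it. camera_params takes no time and is no camera call.
- arm.close_job(): hands the job in, once; it reports no verdict.
The state is a dict: "clock": time; "joint_pos": joint angles; "joint_velocities": joint speeds; "tau": joint torques, N m; "ee_pos": TCP position; "tcp_rot": TCP orientation; "wrist_force": force on the tool from outside, world axes, zero at the start; "wrist_torque": the same for the moment, N m; "grip_width": finger opening in m.
Only numpy, scipy, OpenCV 4.12 (cv2) and the standard library are available. Lean on these libraries where they do the work, as an engineer would, in place of code of your own. Each camera call takes 0.05 s, during which the arm holds its last target.

TASK

Free the brass hinge leaf from the green fixture: set the prongs of the red-handled forked tool astride the steel spring bar and push its orange collar away from the leaf until the leaf's knuckle end pops up, keeping the gripper itself off the bar. Then put the tool down on the open bench, clear of the fixture and the tray, and lay the leaf flat, knuckle upward, lengthwise in the wide bay of the blue tray with the knuckle end towards the tray's red end wall. Leave the bolt can, the screwdriver, the fixture and the tray where they are.

Things in the scene. Friction and masses are not known exactly. Their poses are not given: they have to be found in the camera images.
- fixture: Green steel hinge fixture fixed to the bench; origin under it, x along the leaf to its knuckle end, z up. Base plates 10 mm thick: x -88..82, y +-28 mm and x 20..80, y -142..28. The locked leaf spans x -70..61 on y = 0, underside z 36. Tail ledge x -75..-49, y +-18, top z 36; stop behind it x -82..-75 to z 47. Spring housing y -137..-111, to z 72.
- bar_gap (a point): Point on the spring bar axis amid its bare part, fixed to the fixture at (50, -46, 45) mm, axes the fixture's. Steel rod, 10 mm diameter, along y, bare for 40 mm from a cheek (y +20 mm of here) to the collar face (y -20 mm). Two cheeks 8 mm thick, inner faces 36 mm apart, hold the knuckle: fixture x 33..67, |y| 18..26, top z 70. The rod tip reaches 15 mm into the knuckle.
- plunger (a point): Top of a steel spring plunger, 16 mm diameter, standing in the fixture at (50, -3) mm; it moves up and down under the knuckle. Top at z 36 mm while the leaf is locked; when the rod leaves the knuckle it rises 28 mm, lifting the knuckle end as much. The leaf then rests sloping about 14 degrees on plunger and tail ledge, free to be lifted away.
- spring_bar (a joint): How far the spring bar is pushed away from the leaf, along the fixture's -y, in m: 0 at rest, 0.026 at the stop. Spring force about 1.2 N at 0 and 3.8 N at the stop, with up to about 3 N of friction while the leaf hangs on it; the knuckle comes free between 0.012 and 0.019. It springs back when let go, under the popped leaf.
- collar (a point): Centre of the collar's face that looks to the leaf (fixture's +y side), on the bar's axis. Orange disc of 40 mm diameter, 6 mm thick, on the spring bar; the tool pushes on this face, towards the fixture's -y. Its axes are the fixture's.
- leaf_center (a point): Middle of the brass hinge leaf's plate, half-way up its 8 mm thickness (4 mm above its underside). Loose; plate 112 x 30 x 8 mm (x from -60 to 52 mm of this point), total length 131 mm, 105 to 210 g. x points to the knuckle end, z up when it lies on its flat side. The underside of the knuckle is flush with that of the plate.
- leaf_knuckle (a point): Centre of the leaf's knuckle: a tube across the leaf's end, 22 mm outside and 14 mm inside diameter, 30 mm long along the leaf's y. It lies 60 mm along x from leaf_center and 7 mm above it.
- fork_center (a point): Centre of the forked tool, half-way up (55 mm over the prong tips). The tool is loose, stands on its prongs, 110 mm tall, 0.17 to 0.29 kg. Handle: red, 52 mm tall (58 to 110 mm over the tips), 30 mm along the tool's x, 24 mm along its y. Below it a steel fork 44 mm wide along x and 18 mm thick along y. z up along the handle. Half a turn about z makes no difference.
- fork_slot (a point): Middle of the slot between the two prongs, 20 mm over the prong tips. Slot 20 mm wide along the tool's x, open at the bottom, 40 mm deep, right through along y; each prong 12 x 18 mm.
- tray: Blue plastic parts tray fixed to the bench, 186 mm along its x, 142 mm along y, walls 5 mm thick and 16 mm high over the bench, floor 4 mm. The end wall at +x is red. Origin on the bench under the middle. The narrow bay on the +y side holds a chrome socket and three brass wing nuts (fixed, up to 30 mm high).
- tray_bay (a point): Centre of the floor of the wide, empty bay of the tray (inside 176 mm along x, 88 mm along y; floor 4 mm over the bench). Axes are the tray's; +x points to the red end wall.
- can: Steel coffee can of hex bolts, 96 mm diameter, 90 mm high, 0.9 kg, loose; origin under its middle. Leave it alone.
- screwdriver: Red-handled screwdriver, 190 mm long, lying on the bench, loose. Leave it alone.
Things that resemble listed ones, but are neither listed nor needed, are in the scene too. Several things have the shape of the tray; the one meant has the colours described above. What is shaped like the part that bears fork_center but pink is not meant.

How it is judged:
By the outcome, as a careful person would: the job done as asked, in the order asked, and still so for the second after the job is handed in, with the robot touching nothing.
It also fails if it takes over 61 s, if anything falls off the work surface, if the arm or the gripper's body presses on something with over 40 N, if the wrist force passes 120 N, or if a joint passes its speed limit or range.

## Working session

There is one attempt and no reset: what is moved stays moved. The work goes in short steps, Python scripts to look and compute and a tool call to move; the robot and the scene stay as the last step left them, time stands still between calls to the robot, and variables do not carry over. Pictures are saved under pics/ and viewed, and the job is handed in when it is done.

Besides the shell and the picture viewer there is one more tool, called after "Request:" as name(argument=value, ...) on one line, values as JSON. apply_moves: Moves the arm, as the interface text tells. Its arguments: {"type":"object","properties":{"steps":{"type":"array","items":{"type":"array"}},"grip_force":{"type":"number"}},"required":["steps"]}

```bash
ls; mkdir -p pics
python3 - <<'E'
from station import arm
import cv2,numpy as np
s=arm.state();print({k:np.round(v,3).tolist() for k,v in s.items()})
for n in ("side","top","wrist"):
    cv2.imwrite(f"pics/{n}0.png",arm.grab_frame(n))
    p=arm.camera_params(n);print(n,{k:(np.round(v,4).tolist() if not isinstance(v,str) else v) for k,v in p.items()})
E
```

```text
pics
{'clock': 0.0, 'joint_pos': [67.828, 23.599, -0.73, 91.504, 0.321, 64.992, -4.707], 'joint_velocities': [-0.018, -0.003, -0.064, 0.023, 0.027, 0.049, -0.01], 'tau': [-0.001, -58.795, 0.641, -29.107, -0.054, 0.018, 0.0], 'ee_pos': [0.196, -0.593, 0.222], 'tcp_rot': [-179.908, 0.006, 18.269], 'wrist_force': [-0.19, -0.051, 0.639], 'wrist_torque': [-0.054, -0.025, -0.001], 'grip_width': 0.088}
side {'mtx': [[372.2987, 0.0, 252.0417], [0.0, 372.2987, 189.5101], [0.0, 0.0, 1.0]], 'world_from_camera': [[-0.8462, 0.4283, -0.3171, 0.2101], [-0.5328, -0.6697, 0.5174, 0.6184], [0.0092, 0.6067, 0.7949, 0.9357], [0.0, 0.0, 0.0, 1.0]]}
top {'mtx': [[443.4121, 0.0, 253.0131], [0.0, 443.4121, 187.3125], [0.0, 0.0, 1.0]], 'world_from_camera': [[-0.0024, 0.9886, -0.1508, 0.2972], [-1.0, -0.0031, -0.0042, 0.0248], [-0.0046, 0.1508, 0.9886, 1.7373], [0.0, 0.0, 0.0, 1.0]]}
wrist {'mtx': [[297.3353, 0.0, 253.7643], [0.0, 297.3353, 194.626], [0.0, 0.0, 1.0]], 'mount': [[0.0009, 0.9683, 0.25, 0.0683], [1.0, -0.0008, -0.0006, 0.0007], [-0.0003, 0.25, -0.9683, -0.1624], [0.0, 0.0, 0.0, 1.0]]}
```

View pics/side0.png

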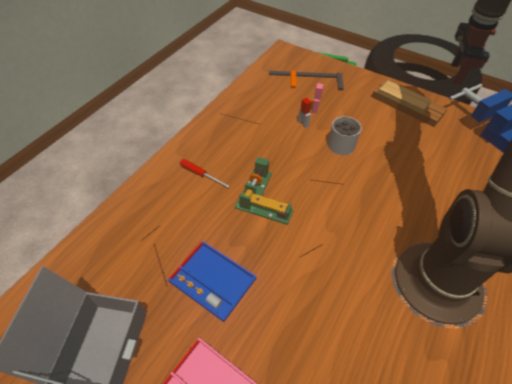

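View pics/top0.png

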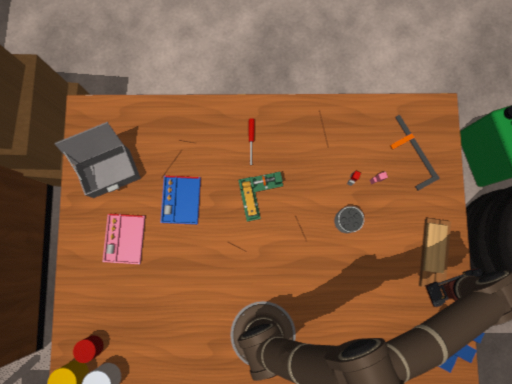

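View pics/wrist0.png

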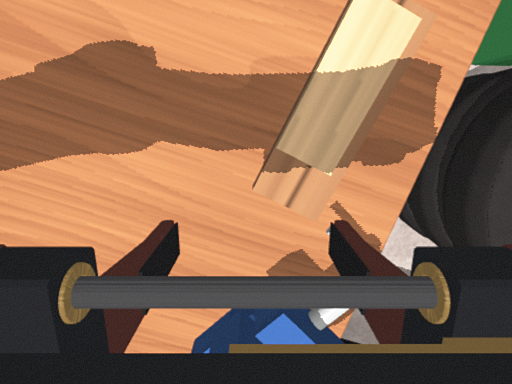

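```bash
cat > h.py <<'E'
from station import arm
import cv2,numpy as np
from scipy.spatial.transform import Rotation as R
def T_wc(n):
    p=arm.camera_params(n)
    if n!="wrist": return np.array(p["mtx"]),np.array(p["world_from_camera"])
    s=arm.state(); T=np.eye(4);T[:3,:3]=R.from_euler("xyz",s["tcp_rot"],degrees=True).as_matrix();T[:3,3]=s["ee_pos"]
    return np.array(p["mtx"]),T@np.array(p["mount"])
def unproj(K,T,uv,z):
    uv=np.atleast_2d(uv).astype(float)
    d=np.c_[(uv[:,0]-K[0,2])/K[0,0],-(uv[:,1]-K[1,2])/K[1,1],-np.ones(len(uv))]@T[:3,:3].T
    o=T[:3,3]; return o+d*((z-o[2])/d[:,2])[:,None]
def proj(K,T,P):
    P=np.atleast_2d(P); c=(P-T[:3,3])@T[:3,:3]
    return np.c_[K[0,0]*c[:,0]/-c[:,2]+K[0,2],K[1,1]*c[:,1]/c[:,2]+K[1,2]]
E
python3 - <<'E'
from h import *
t=cv2.imread("pics/top0.png");s=cv2.imread("pics/side0.png")
cv2.imwrite("pics/t1.png",cv2.resize(t[100:250,150:410],None,fx=3,fy=3,interpolation=cv2.INTER_CUBIC))
cv2.imwrite("pics/s1.png",cv2.resize(s[70:330,160:370],None,fx=2.3,fy=2.3,interpolation=cv2.INTER_CUBIC))
K,T=T_wc("top")
for n,uv,z in [("fork top",(355,177),.1),("pink",(379,177),.05),("can",(350,219),.09),("fix",(250,195),.04),("tray",(181,200),.0)]: print(n,unproj(K,T,uv,z).round(3))
E
```

```text
fork top [[ 0.585 -0.35   0.1  ]]
pink [[ 0.593 -0.454  0.05 ]]
can [[ 0.428 -0.328  0.09 ]]
fix [[0.526 0.044 0.04 ]]
tray [[0.512 0.317 0.   ]]
```

View pics/t1.png

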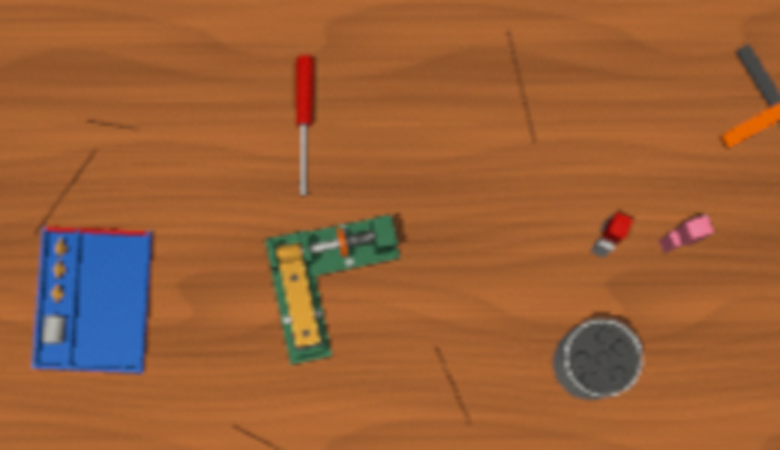

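View pics/s1.png

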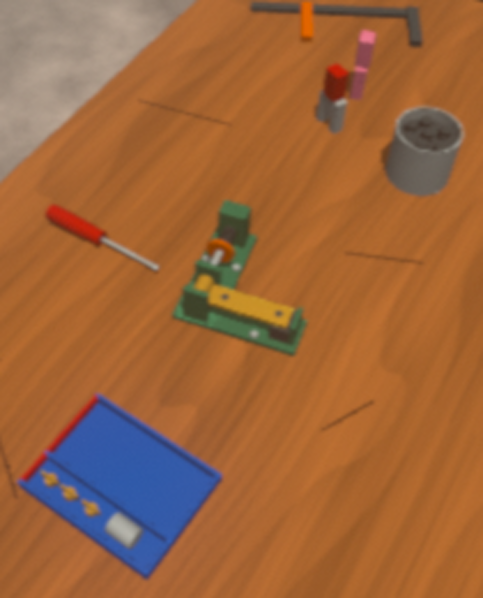

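```bash
cat >> h.py <<'E'
def plan(target,rpy,n=None,op=1.0,vmax=45,wmax=8.0,start=None):
    """print rows of equal world steps from measured pose to target"""
    s=arm.state()
    if start is None: p=np.array(s["ee_pos"]);r=R.from_euler("xyz",s["tcp_rot"],degrees=True)
    else: p=np.array(start[0]);r=R.from_euler("xyz",start[1],degrees=True)
    r1=R.from_euler("xyz",rpy,degrees=True); t=np.array(target)
    rv=(r.inv()*r1).as_rotvec()
    if n is None: n=max(1,int(np.ceil(max(np.linalg.norm(t-p)*1000/vmax,np.degrees(np.linalg.norm(rv))/wmax))))
    dr=R.from_rotvec(rv/n); rows=[]
    for i in range(n):
        rows.append([np.round(r.inv().apply((t-p)*1000/n),1).tolist(),np.round(rv/n,4).tolist(),op]); r=r*dr
    print(n,"rows")
    import json
    for i in range(0,n,8): print(json.dumps(rows[i:i+8]))
def st():
    s=arm.state();print({k:np.round(s[k],4).tolist() for k in("clock","ee_pos","tcp_rot","wrist_force","grip_width")})
def snap(n,f,crop=None,sc=1):
    K,T=T_wc(n);im=arm.grab_frame(n);cv2.imwrite(f"pics/{f}_raw.png",im);np.savez(f"pics/{f}.npz",K=K,T=T)
    if crop: im=im[crop[1]:crop[3],crop[0]:crop[2]]
    cv2.imwrite(f"pics/{f}.png",cv2.resize(im,None,fx=sc,fy=sc,interpolation=cv2.INTER_CUBIC))
def ld(f): z=np.load(f"pics/{f}.npz");return z["K"],z["T"]
E
python3 -c "
from h import *
plan([.54,-.36,.28],[180,0,18.3])"
```

```text
10 rows
[[[40.0, -11.4, -5.8], [-0.0001, 0.0, -0.0001], 1.0], [[40.0, -11.4, -5.8], [-0.0001, 0.0, -0.0001], 1.0], [[40.0, -11.4, -5.8], [-0.0001, 0.0, -0.0001], 1.0], [[40.0, -11.3, -5.8], [-0.0001, 0.0, -0.0001], 1.0], [[40.0, -11.3, -5.8], [-0.0001, 0.0, -0.0001], 1.0], [[40.0, -11.3, -5.8], [-0.0001, 0.0, -0.0001], 1.0], [[40.0, -11.3, -5.8], [-0.0001, 0.0, -0.0001], 1.0], [[40.0, -11.3, -5.8], [-0.0001, 0.0, -0.0001], 1.0]]
[[[40.0, -11.3, -5.8], [-0.0001, 0.0, -0.0001], 1.0], [[40.0, -11.3, -5.8], [-0.0001, 0.0, -0.0001], 1.0]]
```

Request:
apply_moves(steps=[[[40,-11.4,-10],[0,0,0],1],[[40,-11.4,-10],[0,0,0],1],[[40,-11.4,-10],[0,0,0],1],[[40,-11.4,-10],[0,0,0],1],[[40,-11.4,-10],[0,0,0],1],[[40,-11.4,-5],[0,0,0],1],[[40,-11.4,0],[0,0,0],1],[[40,-11.4,0],[0,0,0],1]])

```text
clock: 0.95
ee_pos: [0.4723, -0.4055, 0.2778]
tcp_rot: [180.0, 0.0, 18.3]
wrist_force: [0.7, 0.4, 0.3]
grip_width: 0.0877
```

Request:
apply_moves(steps=[[[40,-11.4,0],[0,0,0],1],[[40,-11.4,0],[0,0,0],1],[[0,0,0],[0,0,0],1],[[0,0,0],[0,0,0],1]])

```text
clock: 1.35
ee_pos: [0.5405, -0.3589, 0.2769]
tcp_rot: [-179.9, 0.0, 18.4]
wrist_force: [-0.7, -0.4, 0.1]
grip_width: 0.0879
```

```bash
python3 -c "
from h import *
st();snap('wrist','w1',sc=1.5)"
```

```text
{'clock': 1.35, 'ee_pos': [0.5405, -0.3589, 0.2769], 'tcp_rot': [-179.95, 0.0469, 18.4017], 'wrist_force': [-0.6512, -0.4244, 0.1401], 'grip_width': 0.0879}
```

View pics/w1.png

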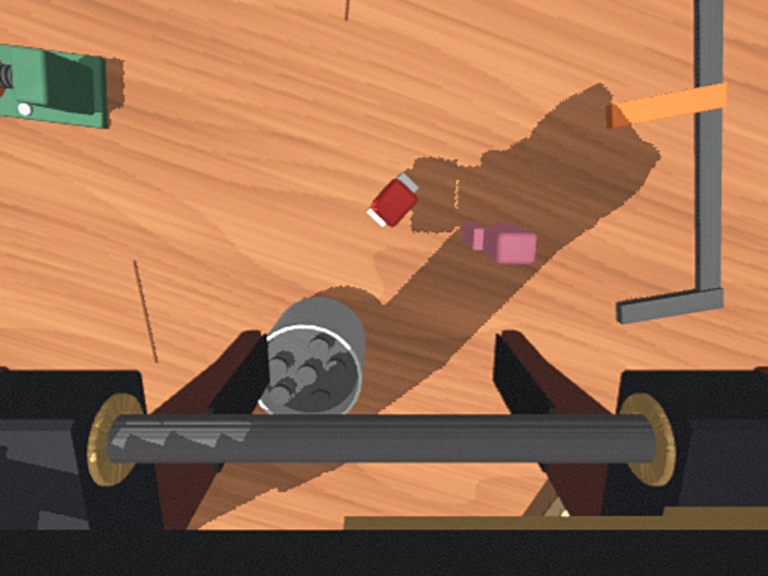

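```bash
python3 -c "
from h import *
im=cv2.imread('pics/w1_raw.png')[105:160,235:290]
cv2.imwrite('pics/w1z.png',cv2.resize(im,None,fx=10,fy=10,interpolation=cv2.INTER_CUBIC))"
```

```text
(no output)
```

View pics/w1z.png

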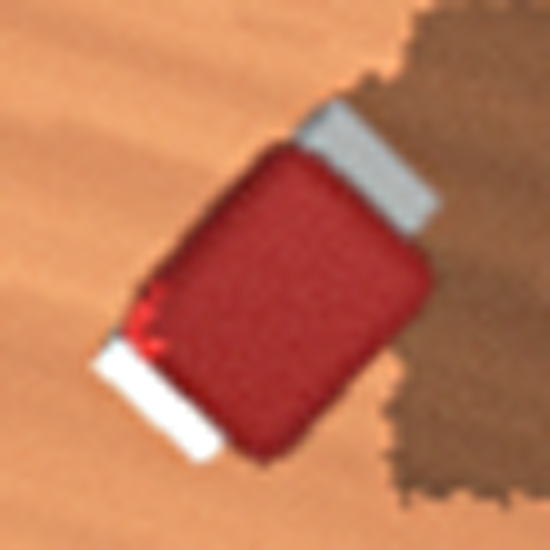

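```bash
python3 -c "
from h import *
K,T=ld('w1')
c=np.array([(285,143),(437,272),(265,464),(128,330)])/10+[235,105]-.0
P=unproj(K,T,c,.11);print(P.round(4),P.mean(0))
for a,b in((3,0),(2,1)):
  d=P[b]-P[a];print(np.degrees(np.arctan2(d[1],d[0])),np.linalg.norm(d))
s=np.array([(337,97),(442,205),(205,465),(95,362)])/10+[235,105]
Q=unproj(K,T,s,.058);print(Q.round(4),Q.mean(0))
for a,b in((3,0),(2,1)):
  d=Q[b]-Q[a];print(np.degrees(np.arctan2(d[1],d[0])),np.linalg.norm(d))
K,T=T_wc('top');print(proj(K,T,P))
"
```

```text
[[ 0.6072 -0.3484  0.11  ]
 [ 0.5996 -0.3685  0.11  ]
 [ 0.5741 -0.3575  0.11  ]
 [ 0.5831 -0.3386  0.11  ]] [ 0.59099909 -0.3532383   0.11      ]
-22.170563497138275 0.026037220502954837
-23.31970521547676 0.027806153013508875
[[ 0.6147 -0.3544  0.058 ]
 [ 0.6066 -0.3711  0.058 ]
 [ 0.5665 -0.3533  0.058 ]
 [ 0.5744 -0.336   0.058 ]] [ 0.59056966 -0.35367727  0.058     ]
-24.559676952453724 0.04430086900815043
-23.974679715387428 0.043814757967572796
[[354.89804369 170.62929755]
 [360.35616774 172.61948532]
 [357.6606426  179.38295917]
 [352.49595155 177.00556649]]
```

```bash
python3 -c "
from h import *
K,T=ld('w1')
P=unproj(K,T,[(498/1.5,228/1.5),(534/1.5,234/1.5),(535/1.5,262/1.5),(499/1.5,265/1.5)],.11)
print(P)
r=R.from_euler('xyz',[180,0,-24],degrees=True)
print('in tool',r.inv().apply(P-[.591,-.3535,.11]))
plan([.591,-.3535,.13],[180,0,-24])
plan([.591,-.3535,.068],[180,0,-24],start=([.591,-.3535,.13],[180,0,-24]))
"
```

```text
[[ 0.59806072 -0.4314203   0.11      ]
 [ 0.6023776  -0.45827751  0.11      ]
 [ 0.58329438 -0.46734146  0.11      ]
 [ 0.57263155 -0.44262175  0.11      ]]
in tool [[3.81433285e-02 6.83118853e-02 2.22435810e-17]
 [5.30108012e-02 9.10913292e-02 2.50332583e-17]
 [3.92640623e-02 1.07133502e-01 2.69978579e-17]
 [1.94686650e-02 8.88878896e-02 2.47634148e-17]]
6 rows
[[[8.6, 1.6, 24.5], [0.0, 0.0002, 0.1229], 1.0], [[8.7, 0.6, 24.5], [0.0, 0.0002, 0.1229], 1.0], [[8.7, -0.5, 24.5], [0.0, 0.0002, 0.1229], 1.0], [[8.6, -1.6, 24.5], [0.0, 0.0002, 0.1229], 1.0], [[8.3, -2.6, 24.5], [0.0, 0.0002, 0.1229], 1.0], [[7.9, -3.6, 24.5], [0.0, 0.0002, 0.1229], 1.0]]
2 rows
[[[0.0, -0.0, 31.0], [0.0, 0.0, 0.0], 1.0], [[0.0, -0.0, 31.0], [0.0, 0.0, 0.0], 1.0]]
```

Request:
apply_moves(steps=[[[8.6,1.6,24],[0,0,0.123],0.8],[[8.7,0.6,24],[0,0,0.123],0.75],[[8.7,-0.5,24],[0,0,0.123],0.75],[[8.6,-1.6,24],[0,0,0.123],0.75],[[8.3,-2.6,24],[0,0,0.123],0.75],[[7.9,-3.6,24],[0,0,0.123],0.75],[[0,0,0],[0,0,0],0.75]])

```text
clock: 2.1
ee_pos: [0.5894, -0.3531, 0.13]
tcp_rot: [180.0, 0.3, -24.2]
wrist_force: [-1.9, 0.2, -1.4]
grip_width: 0.0658
```

```bash
python3 -c "
from h import *
st();snap('wrist','w2',sc=1.5)
plan([.591,-.3535,.068],[180,0,-24])"
```

```text
{'clock': 2.1, 'ee_pos': [0.5894, -0.3531, 0.13], 'tcp_rot': [179.9814, 0.341, -24.1954], 'wrist_force': [-1.9078, 0.2444, -1.3529], 'grip_width': 0.0658}
2 rows
[[[0.5, -0.4, 32.1], [0.0004, 0.0018, 0.0004], 1.0], [[0.5, -0.4, 32.1], [0.0004, 0.0018, 0.0004], 1.0]]
```

View pics/w2.png

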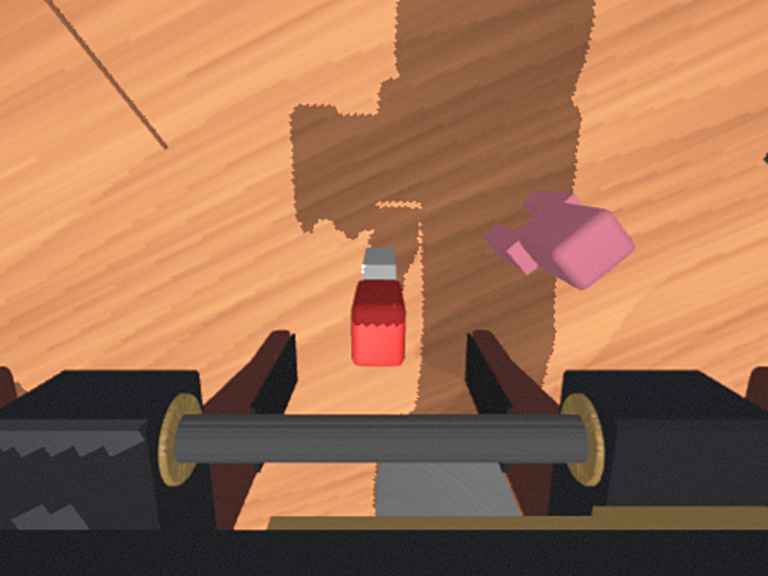

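Request:
apply_moves(steps=[[[0.5,-0.4,31],[0,0.002,0],0.75],[[0.5,-0.4,31],[0,0.002,0],0.75],[[0,0,0],[0,0,0],0.1],[[0,0,0],[0,0,0],0.1],[[0,0,0],[0,0,0],0.1],[[0,0,0],[0,0,0],0.1],[[0,0,0],[0,0,0],0.1]], grip_force=40)

```text
clock: 2.85
ee_pos: [0.5938, -0.3532, 0.0732]
tcp_rot: [180.0, -0.4, -24.0]
wrist_force: [0.0, 0.4, -0.6]
grip_width: 0.0294
```

Request:
apply_moves(steps=[[[0,0,0],[0,0,0],0],[[0,0,0],[0,0,0],0],[[0,0,0],[0,0,0],0]])

```text
clock: 3.15
ee_pos: [0.5936, -0.3531, 0.0727]
tcp_rot: [180.0, -0.3, -24.0]
wrist_force: [-1.9, -0.3, 6.5]
grip_width: 0.0242
```

```bash
python3 -c "
from h import *
plan([.594,-.353,.19],[180,0,-24])
plan([.43,-.02,.31],[180,0,10],start=([.594,-.353,.19],[180,0,-24]))"
```

```text
3 rows
[[[0.3, -0.1, -39.1], [0.0001, -0.0018, -0.0001], 1.0], [[0.3, -0.1, -39.1], [0.0001, -0.0018, -0.0001], 1.0], [[0.2, -0.1, -39.1], [0.0001, -0.0018, -0.0001], 1.0]]
9 rows
[[[-31.7, -26.4, -13.3], [0.0, 0.0, -0.0659], 1.0], [[-29.9, -28.4, -13.3], [0.0, 0.0, -0.0659], 1.0], [[-28.0, -30.3, -13.3], [0.0, 0.0, -0.0659], 1.0], [[-25.9, -32.1, -13.3], [0.0, 0.0, -0.0659], 1.0], [[-23.7, -33.7, -13.3], [0.0, 0.0, -0.0659], 1.0], [[-21.4, -35.2, -13.3], [0.0, 0.0, -0.0659], 1.0], [[-19.1, -36.6, -13.3], [0.0, 0.0, -0.0659], 1.0], [[-16.6, -37.7, -13.3], [0.0, 0.0, -0.0659], 1.0]]
[[[-14.1, -38.8, -13.3], [0.0, 0.0, -0.0659], 1.0]]
```

Request:
apply_moves(steps=[[[0,0,-20],[0,0,0],0],[[0,0,-35],[0,-0.002,0],0],[[0,0,-40],[0,-0.002,0],0],[[0,0,-22],[0,-0.002,0],0],[[-31.7,-26.4,-13],[0,0,-0.066],0],[[-29.9,-28.4,-13],[0,0,-0.066],0],[[-28,-30.3,-13],[0,0,-0.066],0],[[-25.9,-32,-13],[0,0,-0.066],0]])

```text
clock: 3.95
ee_pos: [0.5187, -0.2031, 0.2407]
tcp_rot: [-180.0, 0.2, -8.7]
wrist_force: [0.7, 1.0, -2.3]
grip_width: 0.0243
```

Request:
apply_moves(steps=[[[-23.7,-33.7,-13],[0,0,-0.066],0],[[-21.4,-35.2,-13],[0,0,-0.066],0],[[-19,-36.6,-13],[0,0,-0.066],0],[[-16.6,-37.7,-13],[0,0,-0.066],0],[[-14.1,-38.8,-13],[0,0,-0.066],0],[[0,0,0],[0,0,0],0],[[0,0,0],[0,0,0],0]])

```text
clock: 4.65
ee_pos: [0.4289, -0.0195, 0.3065]
tcp_rot: [-180.0, 0.1, 10.1]
wrist_force: [-0.4, -1.5, -2.9]
grip_width: 0.0241
```

```bash
python3 -c "
from h import *
st();snap('wrist','w3',sc=1.5)"
```

```text
{'clock': 4.65, 'ee_pos': [0.4289, -0.0195, 0.3065], 'tcp_rot': [-179.9839, 0.0512, 10.0988], 'wrist_force': [-0.3686, -1.5266, -2.8798], 'grip_width': 0.0241}
```

View pics/w3.png

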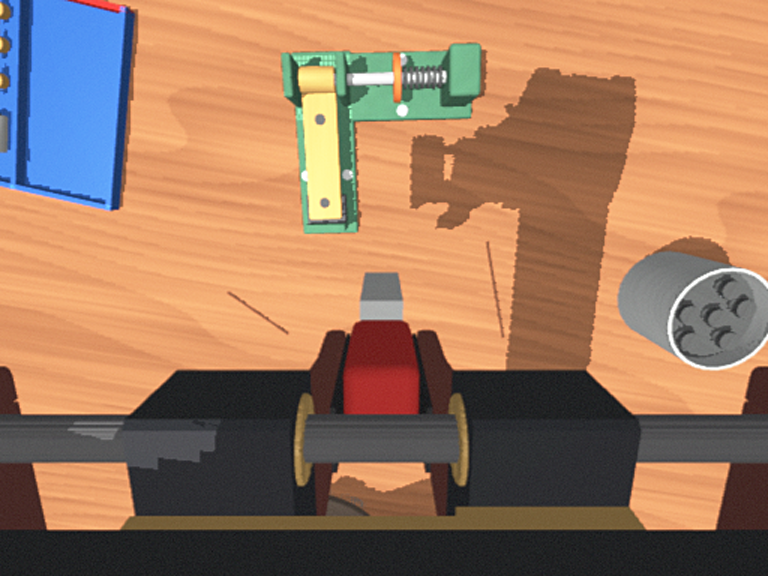

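```bash
python3 -c "
from h import *
im=cv2.imread('pics/w3_raw.png')[22:162,182:332]
cv2.imwrite('pics/w3z.png',cv2.resize(im,None,fx=5,fy=5,interpolation=cv2.INTER_CUBIC)[:600])
im=cv2.imread('pics/w3_raw.png')[0:150,0:100]
cv2.imwrite('pics/w3y.png',cv2.resize(im,None,fx=4,fy=4,interpolation=cv2.INTER_CUBIC))"
```

```text
(no output)
```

View pics/w3z.png

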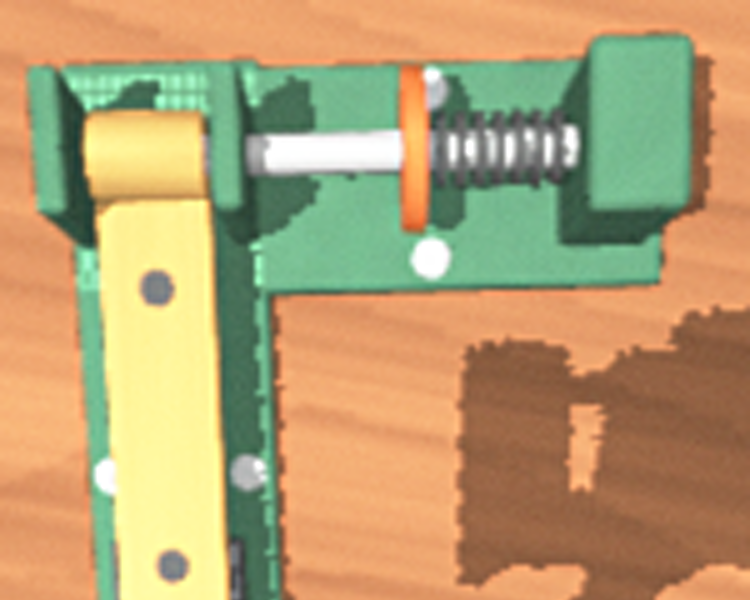

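View pics/w3y.png

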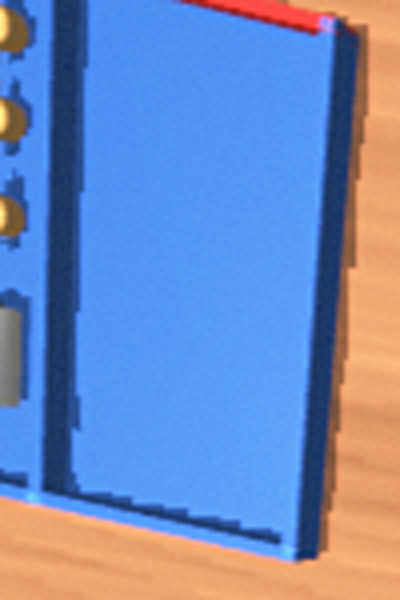

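```bash
cat > fit.py <<'E'
from h import *
from scipy.optimize import least_squares
def fitpose(K,T,pts,uv,x0,z=True):
    pts=np.array(pts)/1000.;uv=np.array(uv,float)
    def f(q):
        c,s=np.cos(q[2]),np.sin(q[2]); P=np.c_[q[0]+c*pts[:,0]-s*pts[:,1],q[1]+s*pts[:,0]+c*pts[:,1],pts[:,2]]
        return (proj(K,T,P)-uv).ravel()
    r=least_squares(f,x0,loss="soft_l1"); print("xy",r.x[:2].round(4),"yaw",np.degrees(r.x[2]).round(2)); print(r.fun.reshape(-1,2).round(1).tolist()); return r.x
E
python3 -c "
from fit import *
K,T=ld('w3')
pts=[(20,-28,10),(20,-142,10),(67,26,70),(67,18,70),(33,18,70),(33,26,70),(67,-18,70),(67,-26,70),(33,-26,70),(33,-18,70),(-88,28,10),(-88,-28,10),(70,-69,45),(30,-69,45)]
z=np.array([(270,293),(660,283),(30,67),(50,67),(66,213),(43,213),(209,63),(240,63),(244,208),(215,208)])/5+[182,22]
z=np.r_[z,[(202.7,154.7),(238,154.3)],np.array([(413,67),(414,230)])/5+[182,22]]
q=fitpose(K,T,pts,z,[.52,.04,.2])
"
```

```text
xy [0.5177 0.0498] yaw 11.55
[[-0.1, 0.1], [0.6, 0.0], [-0.8, -0.6], [1.7, -0.8], [0.6, 0.1], [-1.2, 0.3], [-0.5, -0.8], [-0.1, -1.0], [0.3, 0.2], [-0.3, 0.4], [-0.3, 1.4], [0.7, 0.9], [-0.1, 0.0], [0.2, 0.7]]
```

```bash
python3 -c "
from h import *
p=arm.camera_params('wrist');K=np.array(p['mtx']);M=np.array(p['mount'])
for x in (.018,.020,.022): print(x,proj(K,M,[[x,-.009,.0727],[x,.009,.0727],[x,-.009,.0147],[x,.009,.0147]]).round(1).tolist())
im=cv2.imread('pics/w3_raw.png')[170:290,210:300]
cv2.imwrite('pics/w3f.png',cv2.resize(im,None,fx=5,fy=5,interpolation=cv2.INTER_CUBIC))
"
```

```text
0.018 [[241.7, 182.3], [263.9, 182.3], [238.0, 201.9], [267.1, 201.9]]
0.02 [[241.6, 179.8], [264.0, 179.9], [238.0, 198.8], [267.1, 198.8]]
0.022 [[241.6, 177.4], [264.0, 177.4], [237.9, 195.7], [267.2, 195.7]]
```

View pics/w3f.png

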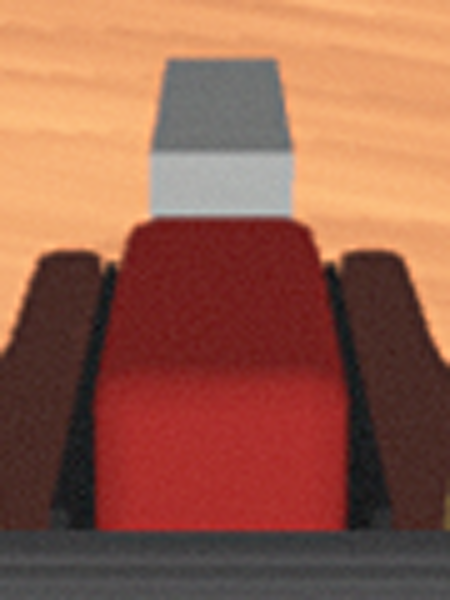

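```bash
cat >> h.py <<'E'
FX=(.5177,.0498,11.55)
def fx(x,y,z,F=None):
    X,Y,a=F or FX; a=np.radians(a); return [X+(np.cos(a)*x-np.sin(a)*y)/1000,Y+(np.sin(a)*x+np.cos(a)*y)/1000,z/1000]
def infx(p):
    X,Y,a=FX;a=np.radians(a);d=np.array(p[:2])-[X,Y];return np.round([1000*(np.cos(a)*d[0]+np.sin(a)*d[1]),1000*(-np.sin(a)*d[0]+np.cos(a)*d[1]),1000*p[2]],1)
E
python3 -c "
from h import *
plan(fx(53,-46,165),[180,0,11.55],vmax=35)"
```

```text
6 rows
[[[25.7, -1.5, 23.5], [-0.0001, 0.0003, -0.0046], 1.0], [[25.7, -1.4, 23.5], [-0.0001, 0.0003, -0.0046], 1.0], [[25.7, -1.3, 23.5], [-0.0001, 0.0003, -0.0046], 1.0], [[25.7, -1.2, 23.5], [-0.0001, 0.0003, -0.0046], 1.0], [[25.7, -1.1, 23.5], [-0.0001, 0.0003, -0.0046], 1.0], [[25.7, -1.0, 23.5], [-0.0001, 0.0003, -0.0046], 1.0]]
```

Request:
apply_moves(steps=[[[25.7,-1.2,23],[0,0,-0.004],0],[[25.7,-1.2,23],[0,0,-0.005],0],[[25.7,-1.2,23],[0,0,-0.005],0],[[25.7,-1.2,23],[0,0,-0.005],0],[[25.7,-1.2,23],[0,0,-0.005],0],[[25.7,-1.2,23],[0,0,-0.005],0],[[0,0,0],[0,0,0],0],[[0,0,0],[0,0,0],0]])

```text
clock: 5.5
ee_pos: [0.5785, 0.0146, 0.166]
tcp_rot: [-179.9, 0.3, 11.6]
wrist_force: [0.1, 0.1, -2.2]
grip_width: 0.0239
```

```bash
python3 -c "
from h import *
st();snap('wrist','w4',sc=1.5);snap('side','s4',crop=(200,120,330,240),sc=5);print(infx(arm.state()['ee_pos']))"
```

```text
{'clock': 5.5, 'ee_pos': [0.5785, 0.0146, 0.166], 'tcp_rot': [-179.9109, 0.3206, 11.5782], 'wrist_force': [0.1127, 0.1423, -2.1553], 'grip_width': 0.0239}
[ 52.8 -46.5 168.1]
```

View pics/w4.png

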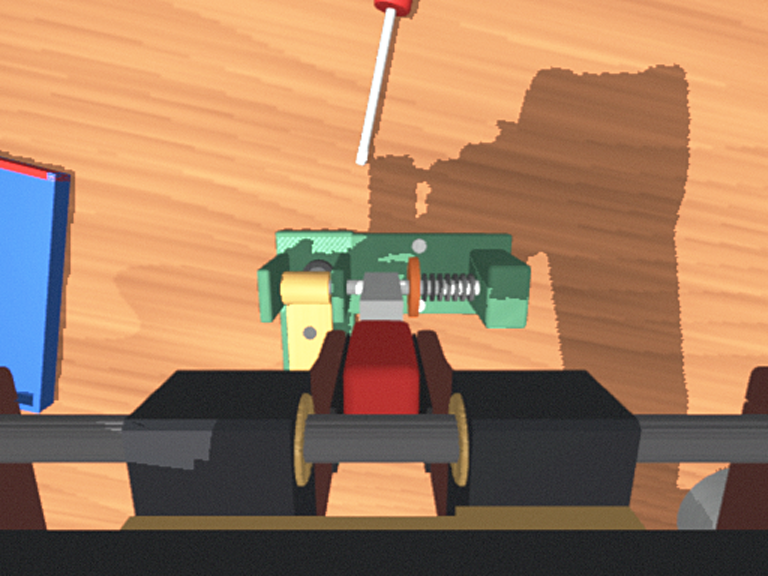

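View pics/s4.png

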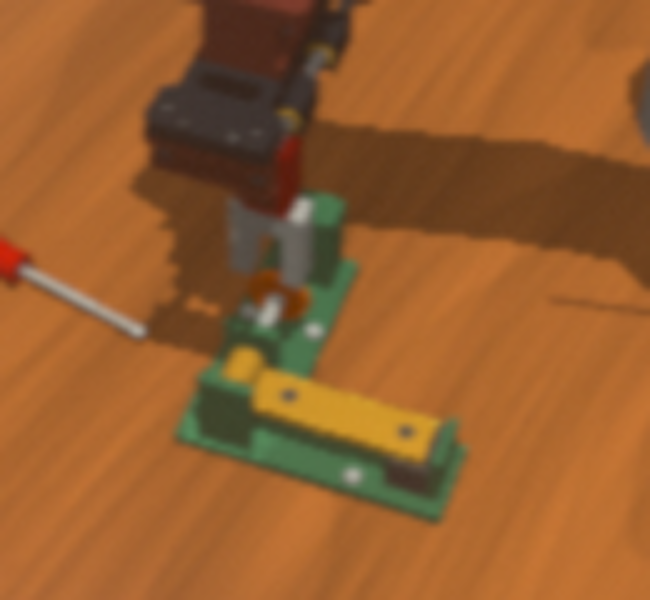

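```bash
python3 -c "
from h import *
im=cv2.imread('pics/w4_raw.png')[148:258,165:360]
cv2.imwrite('pics/w4z.png',cv2.resize(im,None,fx=4,fy=4,interpolation=cv2.INTER_CUBIC))
"
```

```text
(no output)
```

View pics/w4z.png

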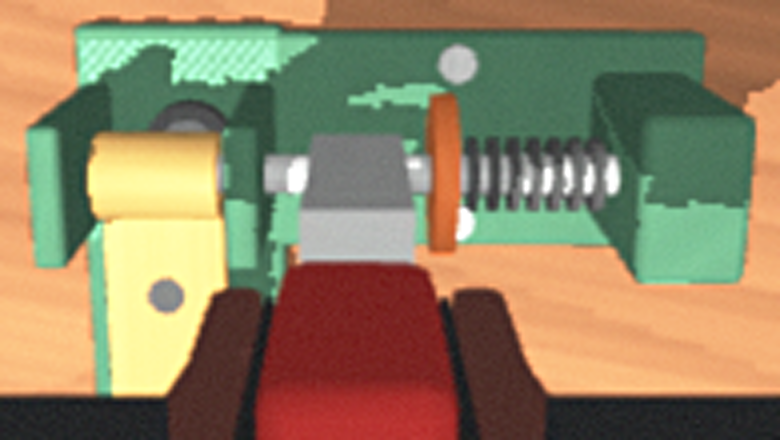

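```bash
python3 -c "
from fit import *
K,T=ld('w4')
pts=[(80,28,10),(80,-142,10),(67,26,70),(67,18,70),(33,18,70),(33,26,70),(67,-18,70),(67,-26,70),(33,-26,70),(33,-18,70),(70,-69,45),(30,-69,45)]
z=np.array([(78,29),(705,35),(28,128),(57,128),(63,265),(36,265),(225,128),(258,128),(257,268),(228,268),(443,97),(442,251)])/4+[165,148]
q=fitpose(K,T,pts,z,[.52,.04,.2])
X=np.array(q);F=(q[0],q[1],np.degrees(q[2]))
p=arm.camera_params('wrist')
Ki=K
Q=[fx(x,y,z_,F) for x,y,z_ in [(50,-26,45),(50,-66,45)]]
print(proj(K,T,Q))
s=arm.state();rr=R.from_euler('xyz',s['tcp_rot'],degrees=True)
print('tool->bar_gap',1000*rr.inv().apply(np.array(fx(50,-46,45,F))-s['ee_pos']))
"
```

```text
xy [0.5183 0.0505] yaw 11.09
[[-1.0, 0.2], [1.2, 0.3], [-1.1, -1.1], [0.7, -1.0], [1.2, 1.2], [-0.8, 1.1], [-0.6, -0.7], [0.2, -0.6], [0.9, 0.9], [-0.6, 0.8], [0.6, -0.8], [-0.4, 0.2]]
[[231.90512958 191.16174407]
 [272.65881974 191.54497616]]
tool->bar_gap [ -2.20885056  -0.60133185 123.07517869]
```

Request:
apply_moves(steps=[[[1,-1,0],[0,-0.004,0.003],0],[[0,0,20],[0,0,0],0],[[0,0,20],[0,0,0],0],[[0,0,0],[0,0,0],0]])

```text
clock: 6.0
ee_pos: [0.578, 0.0165, 0.1267]
tcp_rot: [-179.9, 0.5, 11.5]
wrist_force: [0.1, 0.6, -2.5]
grip_width: 0.0238
```

```bash
python3 -c "
from h import *
st();snap('wrist','w5',crop=(165,130,360,240),sc=4);print(infx(arm.state()['ee_pos']))"
```

```text
{'clock': 6.0, 'ee_pos': [0.578, 0.0165, 0.1267], 'tcp_rot': [-179.9347, 0.4964, 11.4735], 'wrist_force': [0.0852, 0.6488, -2.516], 'grip_width': 0.0238}
[ 53.4 -44.6 128.1]
```

View pics/w5.png

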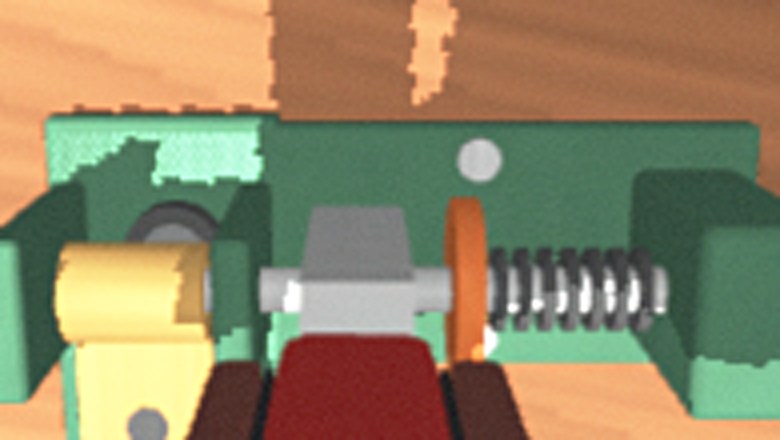

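Request:
apply_moves(steps=[[[0,0,8],[0,-0.004,0],0],[[0,0,8],[0,0,0],0],[[0,0,8],[0,0,0],0],[[0,0,8],[0,0,0],0],[[0,0,0],[0,0,0],0]])

```text
clock: 6.55
ee_pos: [0.5785, 0.017, 0.0946]
tcp_rot: [-179.9, 0.7, 11.5]
wrist_force: [-0.3, -0.2, -2.4]
grip_width: 0.0235
```

```bash
python3 -c "
from h import *
st();snap('wrist','w6',crop=(165,100,360,210),sc=4);snap('side','s6',crop=(200,120,330,240),sc=5);print(infx(arm.state()['ee_pos']))"
```

```text
{'clock': 6.55, 'ee_pos': [0.5785, 0.017, 0.0946], 'tcp_rot': [-179.918, 0.677, 11.5088], 'wrist_force': [-0.3212, -0.1678, -2.3954], 'grip_width': 0.0235}
[ 53.7 -44.4  95.7]
```

View pics/w6.png

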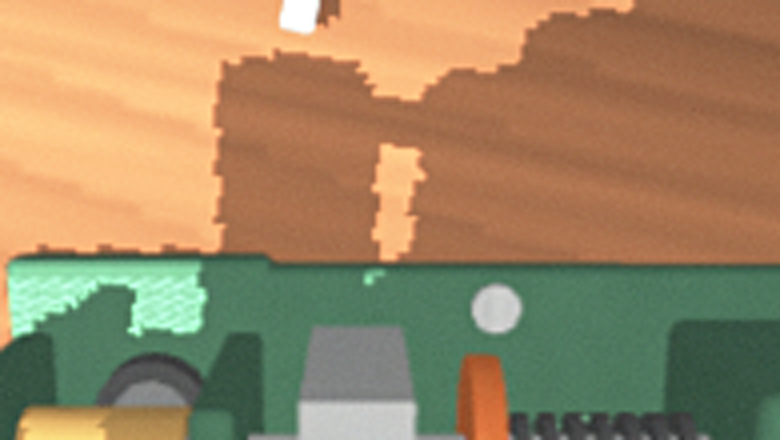

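View pics/s6.png

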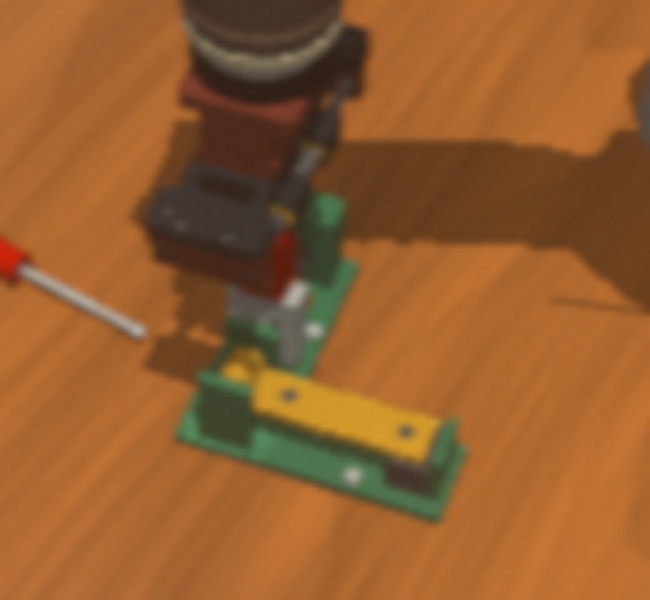

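Request:
apply_moves(steps=[[[0,6,0],[0,0,0],0],[[0,6,0],[0,0,0],0],[[0,4,0],[0,0,0],0],[[0,4,0],[0,0,0],0],[[0,4,0],[0,0,0],0],[[0,4,0],[0,0,0],0]], grip_force=55)

```text
clock: 7.25
ee_pos: [0.5852, -0.0102, 0.0962]
tcp_rot: [-179.9, 0.5, 11.5]
wrist_force: [-0.6, 2.8, -0.4]
grip_width: 0.0238
```

```bash
python3 -c "
from h import *
st();snap('wrist','w7',crop=(125,70,375,240),sc=3);snap('side','s7',crop=(200,120,330,240),sc=5);print(infx(arm.state()['ee_pos']))"
```

```text
{'clock': 7.25, 'ee_pos': [0.5852, -0.0102, 0.0962], 'tcp_rot': [-179.9128, 0.517, 11.528], 'wrist_force': [-0.5722, 2.8477, -0.4015], 'grip_width': 0.0238}
[ 54.1 -73.2  96.1]
```

View pics/w7.png

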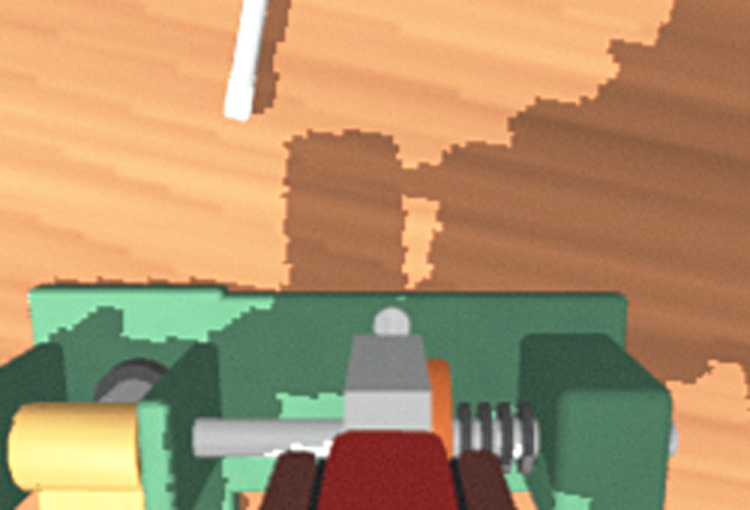

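View pics/s7.png

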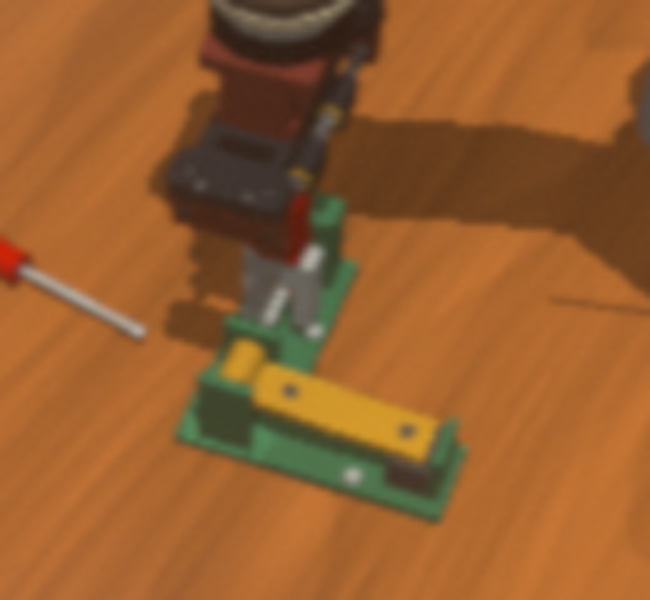

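Request:
apply_moves(steps=[[[0,3,0],[0,0,0],0],[[0,2,0],[0,0,0],0],[[0,0,0],[0,0,0],0],[[0,0,0],[0,0,0],0]])

```text
clock: 7.75
ee_pos: [0.5861, -0.0151, 0.096]
tcp_rot: [-179.9, 0.5, 11.5]
wrist_force: [1.1, 4.0, -0.7]
grip_width: 0.0236
```

```bash
python3 -c "
from h import *
st();snap('wrist','w8',crop=(125,70,375,240),sc=3);snap('side','s8',crop=(200,120,330,240),sc=5);print(infx(arm.state()['ee_pos']))"
```

```text
{'clock': 7.75, 'ee_pos': [0.5861, -0.0151, 0.096], 'tcp_rot': [-179.9269, 0.532, 11.5125], 'wrist_force': [1.0654, 3.9722, -0.7088], 'grip_width': 0.0236}
[ 54.1 -77.2  96. ]
```

View pics/w8.png

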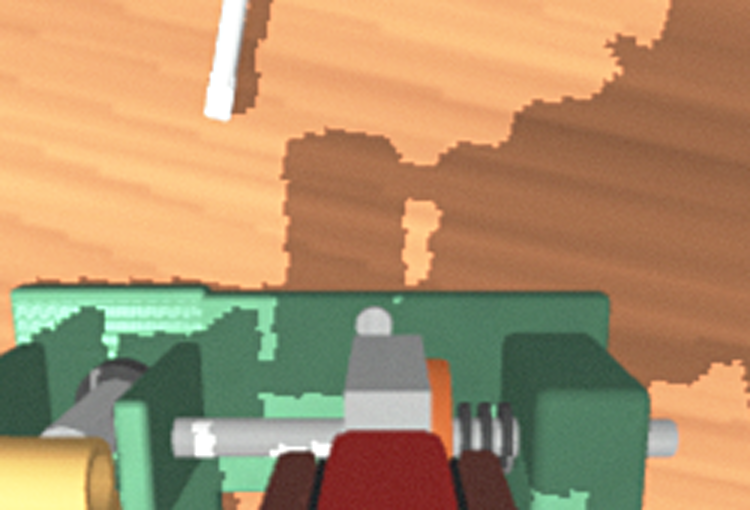

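View pics/s8.png

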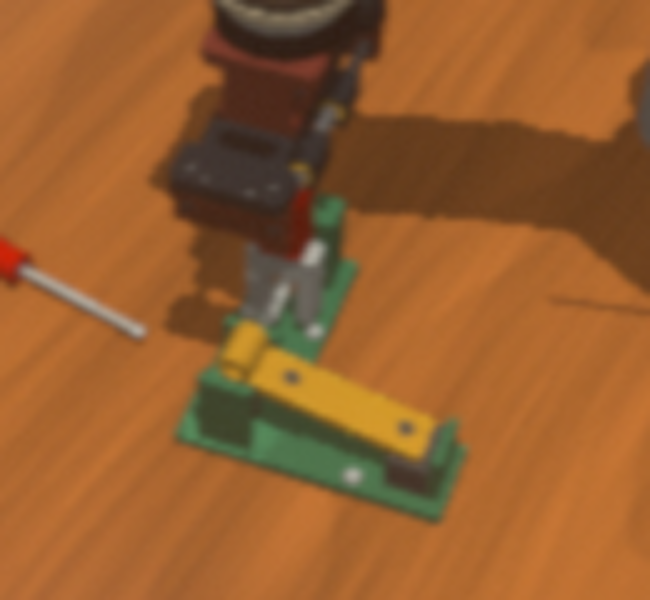

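```bash
python3 -c "
from h import *
plan([.43,-.13,.18],[180,0,11.5],vmax=45,start=(fx(54,-52,190),[180,0,11.5]))"
```

```text
5 rows
[[[-35.2, 21.4, 2.0], [0.0, 0.0, 0.0], 1.0], [[-35.2, 21.4, 2.0], [0.0, 0.0, 0.0], 1.0], [[-35.2, 21.4, 2.0], [0.0, 0.0, 0.0], 1.0], [[-35.2, 21.4, 2.0], [0.0, 0.0, 0.0], 1.0], [[-35.2, 21.4, 2.0], [0.0, 0.0, 0.0], 1.0]]
```

Request:
apply_moves(steps=[[[0,-5,0],[0,0,0],0],[[0,-6,0],[0,0,0],0],[[0,-6,0],[0,0,0],0],[[0,-6,0],[0,0,0],0],[[0,-4,0],[0,0,0],0],[[0,0,0],[0,0,0],0]])

```text
clock: 8.45
ee_pos: [0.5801, 0.0115, 0.0958]
tcp_rot: [-180.0, 0.6, 11.5]
wrist_force: [-0.1, 0.7, -2.4]
grip_width: 0.0237
```

Request:
apply_moves(steps=[[[0,0,-10],[0,0,0],0],[[0,0,-25],[0,0,0],0],[[0,0,-35],[0,0,0],0],[[0,0,-25],[0,0,0],0],[[-35,21,0],[0,0,0],0],[[-35,21,0],[0,0,0],0],[[-35,21,0],[0,0,0],0],[[-35,21,0],[0,0,0],0]])

```text
clock: 9.25
ee_pos: [0.4598, -0.1005, 0.193]
tcp_rot: [-180.0, 0.5, 11.5]
wrist_force: [1.2, -1.7, -1.7]
grip_width: 0.0236
```

Request:
apply_moves(steps=[[[-35,21,0],[0,0,0],0],[[0,0,20],[0,0,0],0],[[0,0,30],[0,0,0],0],[[0,0,30],[0,0,0],0],[[0,0,20],[0,0,0],0],[[0,0,10],[0,0,0],0],[[0,0,0],[0,0,0],0]])

```text
clock: 9.95
ee_pos: [0.4293, -0.1268, 0.0821]
tcp_rot: [-179.9, 0.6, 11.5]
wrist_force: [-0.4, 0.2, -2.7]
grip_width: 0.0239
```

```bash
python3 -c "
from h import *
st();snap('side','s9',crop=(180,80,380,230),sc=4)"
```

```text
{'clock': 9.95, 'ee_pos': [0.4293, -0.1268, 0.0821], 'tcp_rot': [-179.9002, 0.6442, 11.4866], 'wrist_force': [-0.3623, 0.1741, -2.6663], 'grip_width': 0.0239}
```

View pics/s9.png

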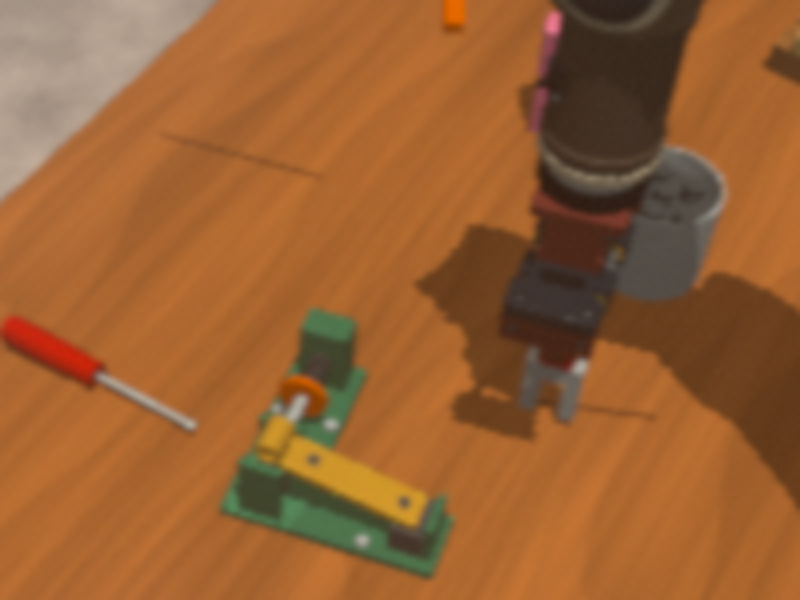

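Request:
apply_moves(steps=[[[0,0,2],[0,0.015,0],0],[[0,0,3],[0,0,0],0],[[0,0,2],[0,0,0],0],[[0,0,1.5],[0,0,0],0],[[0,0,0],[0,0,0],0]])

```text
clock: 10.5
ee_pos: [0.4299, -0.1266, 0.074]
tcp_rot: [-179.9, -0.3, 11.5]
wrist_force: [0.0, -0.0, -3.0]
grip_width: 0.0237
```

Request:
apply_moves(steps=[[[0,0,1],[0,0,0],0],[[0,0,0.5],[0,0,0],0],[[0,0,0],[0,0,0],0.5],[[0,0,0],[0,0,0],0.6],[[0,0,0],[0,0,0],0.7],[[0,0,0],[0,0,0],0.7]])

```text
clock: 11.1
ee_pos: [0.43, -0.1266, 0.0726]
tcp_rot: [-179.9, -0.3, 11.5]
wrist_force: [-0.2, -0.2, 0.6]
grip_width: 0.0522
```

```bash
python3 -c "
from h import *
plan([.42,.13,.31],[180,0,11.5],vmax=46,start=([.43,-.1266,.153],[180,0,11.5]))"
```

```text
7 rows
[[[5.9, -36.2, -22.4], [0.0, 0.0, 0.0], 1.0], [[5.9, -36.2, -22.4], [0.0, 0.0, 0.0], 1.0], [[5.9, -36.2, -22.4], [0.0, 0.0, 0.0], 1.0], [[5.9, -36.2, -22.4], [0.0, 0.0, 0.0], 1.0], [[5.9, -36.2, -22.4], [0.0, 0.0, 0.0], 1.0], [[5.9, -36.2, -22.4], [0.0, 0.0, 0.0], 1.0], [[5.9, -36.2, -22.4], [0.0, 0.0, 0.0], 1.0]]
```

Request:
apply_moves(steps=[[[0,0,-10],[0,0,0],0.7],[[0,0,-30],[0,0,0],0.75],[[0,0,-40],[0,0,0],0.75]])

```text
clock: 11.4
ee_pos: [0.4283, -0.1264, 0.1528]
tcp_rot: [-179.8, -0.1, 11.5]
wrist_force: [1.5, -1.1, -0.0]
grip_width: 0.0658
```

Request:
apply_moves(steps=[[[6,-36,-23],[0,0,0],0.75],[[6,-36,-23],[0,0,0],0.75],[[6,-36,-23],[0,0,0],0.75],[[6,-36,-23],[0,0,0],0.75],[[6,-36,-23],[0,0,0],0.75],[[6,-36,-23],[0,0,0],0.75],[[6,-36,-23],[0,0,0],0.75],[[0,0,0],[0,0,0],0.75]])

```text
clock: 12.2
ee_pos: [0.4198, 0.1336, 0.3179]
tcp_rot: [-179.8, -0.7, 11.9]
wrist_force: [0.3, 0.1, -0.4]
grip_width: 0.0662
```

```bash
python3 -c "
from h import *
st();snap('wrist','w10',sc=1.5);snap('side','s10',crop=(180,80,380,230),sc=4)
im=cv2.imread('pics/w10_raw.png');cv2.imwrite('pics/w10a.png',cv2.resize(im[0:170,20:215],None,fx=3.5,fy=3.5,interpolation=cv2.INTER_CUBIC))
cv2.imwrite('pics/w10b.png',cv2.resize(im[20:170,240:420],None,fx=4,fy=4,interpolation=cv2.INTER_CUBIC))
"
```

```text
{'clock': 12.2, 'ee_pos': [0.4198, 0.1336, 0.3179], 'tcp_rot': [-179.8333, -0.6599, 11.9092], 'wrist_force': [0.2774, 0.1046, -0.3686], 'grip_width': 0.0662}
```

View pics/w10.png

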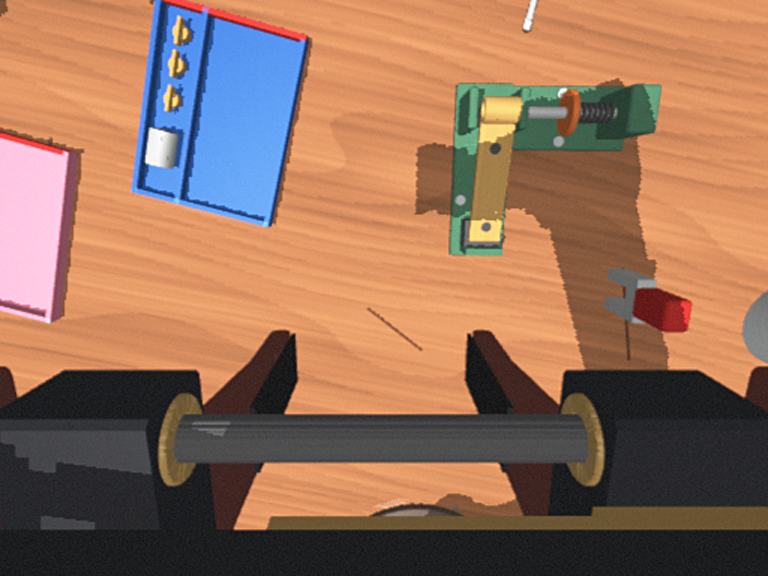

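View pics/s10.png

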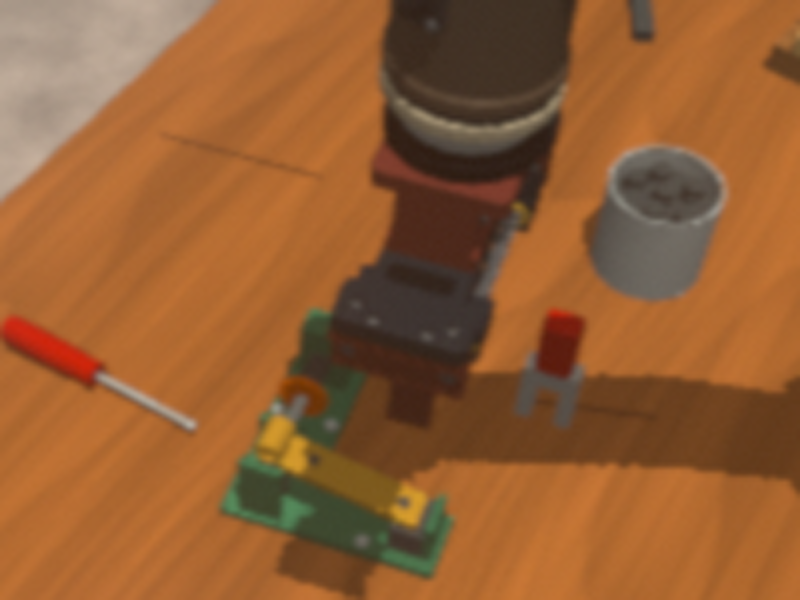

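View pics/w10a.png

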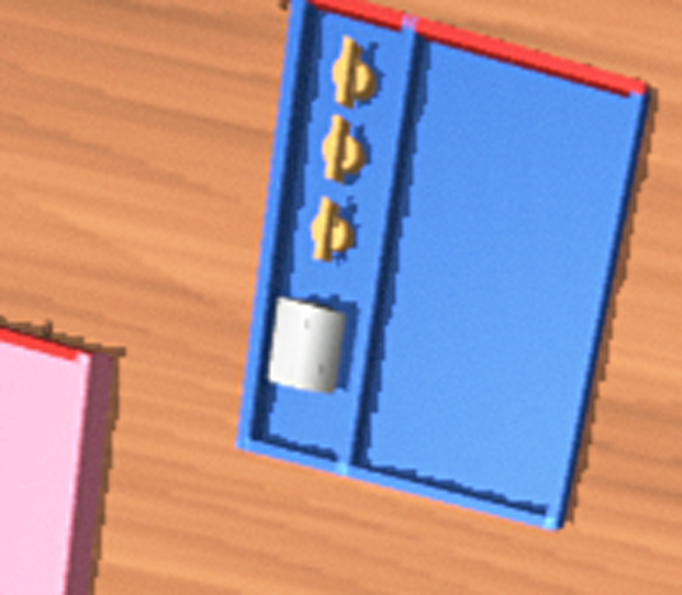

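View pics/w10b.png

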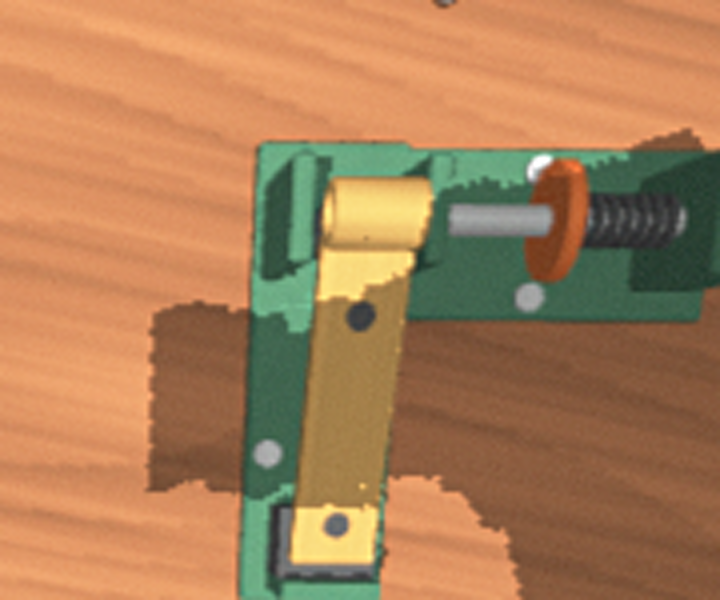

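```bash
sed -i 's/^FX=.*/FX=(.518,.0502,11.35)/' h.py; python3 -c "
from fit import *
K,T=ld('w10')
a=lambda l:np.array(l)/3.5+[20,0]
print('tray');q=fitpose(K,T,[(-93,71,16),(-93,-71,16),(93,-71,16),(-93,24.5,16),(93,24.5,16)],a([(243,449),(560,524),(645,88),(343,470),(409,18)]),[.51,.32,.1])
b=lambda l:np.array(l)/4+[240,20]
# fixture check
print('fix');fitpose(K,T,[(80,28,10),(20,-28,10),(20,-142,10),(67,26,70),(67,18,70),(33,18,70),(33,26,70),(70,-69,45),(30,-69,45)],b([(258,145),(408,319),(700,322),(295,153),(317,153),(312,260),(290,262),(569,160),(548,280)]),[.52,.05,.2])
# leaf
L=R.from_euler('y',-14,degrees=True)
loc=np.array([(-60,15,4),(-60,-15,4),(60,15,7),(60,-15,7)])
pts=L.apply(loc)+[0,0,54.4]
print('leaf');l=fitpose(K,T,pts,b([(292,563),(375,566),(331,214),(428,212)]),[.5,.05,.2])
print('in fx',infx([l[0],l[1],0]))
"
```

```text
tray
xy [0.5124 0.3181] yaw -2.29
[[-1.1, 0.2], [-0.4, 1.8], [0.1, -2.2], [0.5, 1.8], [0.5, -0.8]]
fix
xy [0.5179 0.0499] yaw 11.53
[[0.4, 0.3], [-1.9, 0.0], [0.5, -0.2], [-0.0, -0.7], [0.7, -0.6], [0.4, 0.8], [-0.2, 0.2], [-1.9, -0.4], [0.2, 0.7]]
leaf
xy [0.5091 0.0472] yaw 11.5
[[0.2, 0.0], [-0.2, -0.6], [0.3, -0.1], [-0.4, 0.6]]
in fx [-9.3 -1.2  0. ]
```

```bash
python3 -c "
from h import *
L=R.from_euler('xyz',[0,-14,11.45],degrees=True)
c=np.array(fx(-11,-.7,54.4))
g=c+L.apply([.005,0,-.0025]); h=c+L.apply([.005,0,.060])
print(g,h)
plan(h,[180,-14,11.45],vmax=40)
"
```

```text
[0.51270058 0.04843201 0.05318387] [0.49788138 0.04543048 0.11382735]
6 rows
[[[9.8, 16.2, 33.5], [-0.0002, 0.0396, 0.0005], 1.0], [[8.5, 16.2, 33.9], [-0.0002, 0.0396, 0.0005], 1.0], [[7.1, 16.2, 34.2], [-0.0002, 0.0396, 0.0005], 1.0], [[5.8, 16.2, 34.5], [-0.0002, 0.0396, 0.0005], 1.0], [[4.4, 16.2, 34.7], [-0.0002, 0.0396, 0.0005], 1.0], [[3.0, 16.2, 34.8], [-0.0002, 0.0396, 0.0005], 1.0]]
```

Request:
apply_moves(steps=[[[9.8,16.2,33.5],[0,0.04,0],0.65],[[8.5,16.2,34],[0,0.04,0],0.65],[[7.1,16.2,34.2],[0,0.04,0],0.65],[[5.8,16.2,34.5],[0,0.04,0],0.65],[[4.4,16.2,34.7],[0,0.039,0],0.65],[[3,16.2,34.8],[0,0.039,0],0.65],[[0,0,0],[0,0,0],0.65],[[0,0,0],[0,0,0],0.65]])

```text
clock: 13.1
ee_pos: [0.4968, 0.0442, 0.1127]
tcp_rot: [-179.9, -13.7, 11.4]
wrist_force: [-0.1, 0.1, 0.1]
grip_width: 0.0573
```

```bash
python3 -c "
from h import *
st();snap('wrist','w11',sc=1.5);plan([0.51270058,0.04843201,0.05318387],[180,-14,11.45],vmax=20)"
```

```text
{'clock': 13.1, 'ee_pos': [0.4968, 0.0442, 0.1127], 'tcp_rot': [-179.9298, -13.7448, 11.3871], 'wrist_force': [-0.0944, 0.0943, 0.1466], 'grip_width': 0.0573}
4 rows
[[[0.0, -0.1, 15.6], [-0.0003, 0.0004, 0.0], 1.0], [[0.0, -0.1, 15.6], [-0.0003, 0.0004, 0.0], 1.0], [[0.0, -0.1, 15.6], [-0.0003, 0.0004, 0.0], 1.0], [[0.0, -0.1, 15.6], [-0.0003, 0.0004, 0.0], 1.0]]
```

View pics/w11.png

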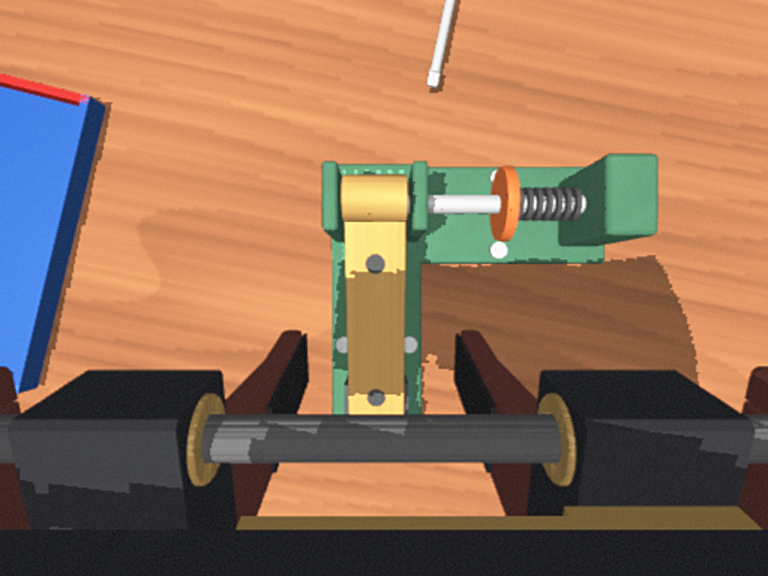

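```bash
python3 -c "
from h import *
K,T=ld('w11')
L=R.from_euler('xyz',[0,-14,11.45],degrees=True)
c=np.array(fx(-11,-.7,54.4))
loc=np.array([(60,15,7),(60,-15,7),(60,15,18),(60,-15,18),(52,15,4),(52,-15,4),(20,15,4),(20,-15,4)])/1000
print((1.5*proj(K,T,c+L.apply(loc))).round(0).tolist())
"
```

```text
[[345.0, 202.0], [409.0, 202.0], [343.0, 204.0], [410.0, 204.0], [346.0, 219.0], [408.0, 219.0], [347.0, 283.0], [407.0, 283.0]]
```

Request:
apply_moves(steps=[[[0,-0.5,18],[0,0.001,0],0.65],[[0,-0.5,18],[0,0.001,0],0.65],[[0,0,16],[0,0,0],0.65],[[0,0,10],[0,0,0],0.65],[[0,0,0],[0,0,0],0.3],[[0,0,0],[0,0,0],0.1],[[0,0,0],[0,0,0],0],[[0,0,0],[0,0,0],0]], grip_force=40)

```text
clock: 13.95
ee_pos: [0.5127, 0.0493, 0.0537]
tcp_rot: [-179.9, -14.1, 11.5]
wrist_force: [-0.0, 0.0, 1.5]
grip_width: 0.0295
```

Request:
apply_moves(steps=[[[0,0,0],[0,0,0],0],[[0,0,0],[0,0,0],0]])

```text
clock: 14.15
ee_pos: [0.5128, 0.0493, 0.0534]
tcp_rot: [-179.9, -14.1, 11.5]
wrist_force: [0.1, -0.4, 2.7]
grip_width: 0.0291
```

```bash
python3 -c "
from h import *
st();snap('wrist','w12',sc=1.5);snap('side','s12',crop=(200,120,330,240),sc=5)"
```

```text
{'clock': 14.15, 'ee_pos': [0.5128, 0.0493, 0.0534], 'tcp_rot': [-179.9306, -14.1295, 11.4846], 'wrist_force': [0.1367, -0.44, 2.7237], 'grip_width': 0.0291}
```

View pics/w12.png

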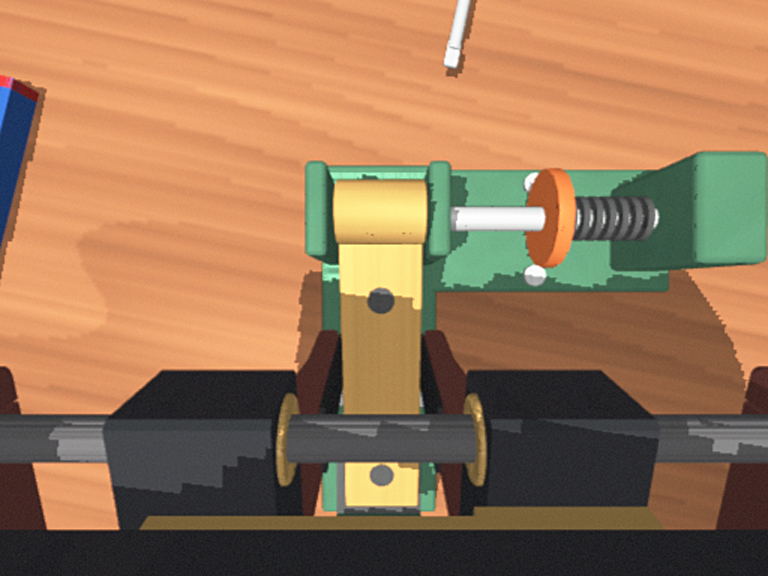

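View pics/s12.png

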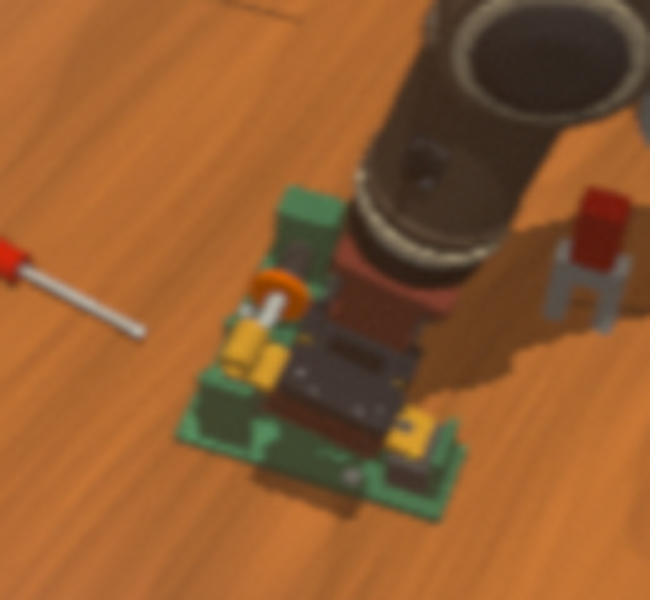

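Request:
apply_moves(steps=[[[1.2,0,-5],[0,0,0],0],[[3.6,0,-14.5],[0,0,0],0],[[6,0,-24],[0,0,0],0],[[7.2,0,-29],[0,0,0],0],[[7.2,0,-29],[0,0,0],0],[[0,0,0],[0,0,0],0]])

```text
clock: 14.85
ee_pos: [0.5139, 0.0492, 0.161]
tcp_rot: [-180.0, -14.4, 11.5]
wrist_force: [1.3, -0.1, -1.2]
grip_width: 0.0294
```

```bash
python3 -c "
from h import *
st();snap('wrist','w13',sc=1.5);snap('side','s13',crop=(200,100,330,220),sc=5)
K,T=ld('w13');t=np.array((.5124,.3181));a=np.radians(-2.29)
c=t+np.array([[np.cos(a),-np.sin(a)],[np.sin(a),np.cos(a)]])@[.000,-.022]
print(c)
plan([c[0],c[1],.11],[180,0,-2.3],vmax=40)"
```

```text
{'clock': 14.85, 'ee_pos': [0.5139, 0.0492, 0.161], 'tcp_rot': [-179.9872, -14.3619, 11.4832], 'wrist_force': [1.3289, -0.0944, -1.1676], 'grip_width': 0.0294}
[0.51152094 0.29611757]
7 rows
[[[5.1, -34.7, 8.3], [-0.0043, -0.0349, 0.0342], 1.0], [[4.2, -34.9, 8.0], [-0.0043, -0.0349, 0.0342], 1.0], [[3.3, -35.0, 7.7], [-0.0043, -0.0349, 0.0342], 1.0], [[2.4, -35.1, 7.4], [-0.0043, -0.0349, 0.0342], 1.0], [[1.4, -35.2, 7.2], [-0.0043, -0.0349, 0.0342], 1.0], [[0.5, -35.3, 7.0], [-0.0043, -0.0349, 0.0342], 1.0], [[-0.5, -35.3, 6.9], [-0.0043, -0.0349, 0.0342], 1.0]]
```

View pics/w13.png

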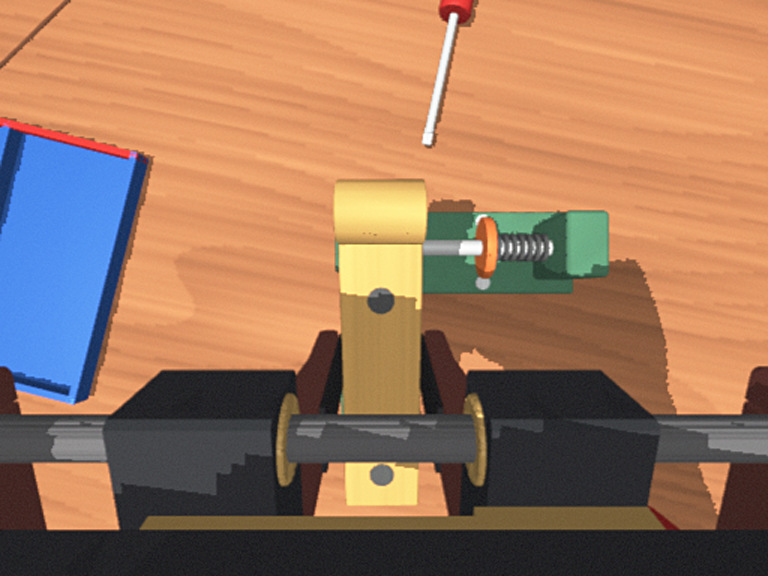

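View pics/s13.png

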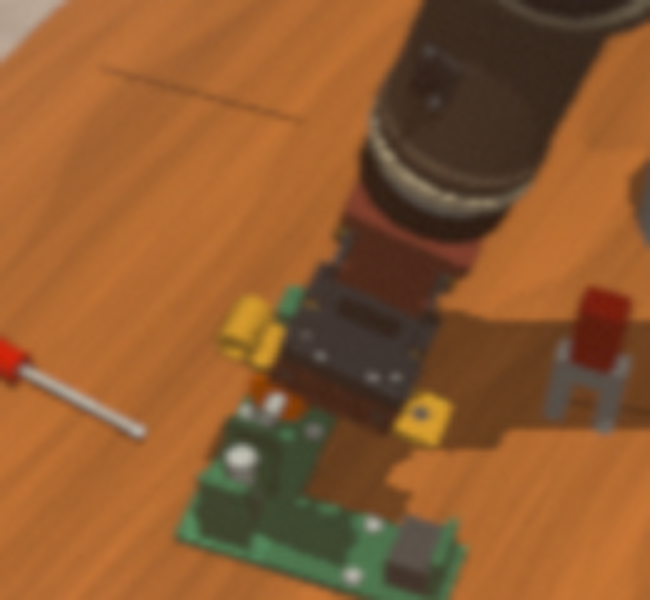

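Request:
apply_moves(steps=[[[5,-34.7,8],[-0.0043,-0.035,0.034],0],[[4.2,-34.9,8],[-0.0043,-0.035,0.034],0],[[3.3,-35,7.7],[-0.0043,-0.035,0.034],0],[[2.4,-35,7.4],[-0.0043,-0.035,0.034],0],[[1.4,-35.2,7.2],[-0.0043,-0.035,0.034],0],[[0.5,-35.3,7],[-0.0043,-0.035,0.034],0],[[-0.5,-35.3,7],[-0.0043,-0.035,0.034],0],[[0,0,0],[0,0,0],0]])

```text
clock: 15.75
ee_pos: [0.5089, 0.3015, 0.107]
tcp_rot: [-179.9, 0.4, -1.9]
wrist_force: [0.0, 0.2, -1.7]
grip_width: 0.0293
```

```bash
python3 -c "
from h import *
st();snap('wrist','w14',sc=1.5)
plan([0.5115,0.2961,.05],[180,0,-2.3],vmax=20)"
```

```text
{'clock': 15.75, 'ee_pos': [0.5089, 0.3015, 0.107], 'tcp_rot': [-179.9331, 0.3692, -1.9209], 'wrist_force': [0.0304, 0.1821, -1.7105], 'grip_width': 0.0293}
3 rows
[[[0.9, 0.8, 19.1], [0.0003, 0.0018, 0.0019], 1.0], [[0.8, 0.8, 19.1], [0.0003, 0.0018, 0.0019], 1.0], [[0.8, 0.8, 19.1], [0.0003, 0.0018, 0.0019], 1.0]]
```

View pics/w14.png

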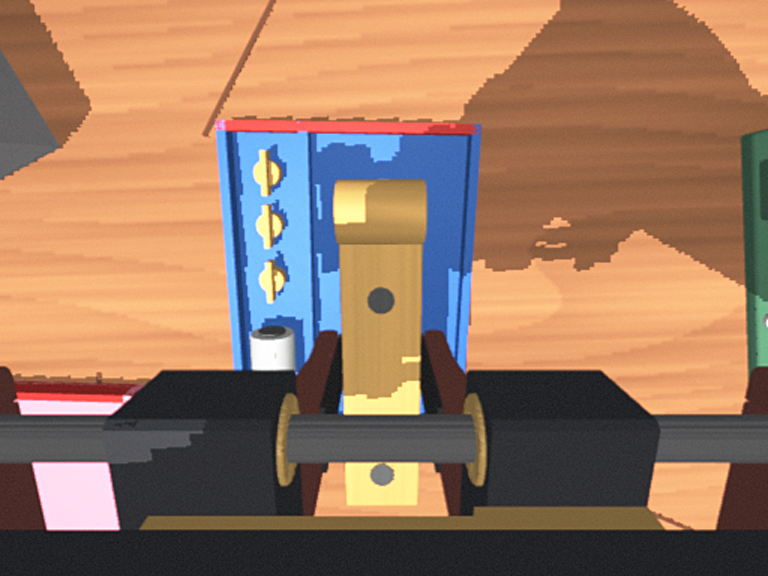

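```bash
python3 -c "
from fit import *
im=cv2.imread('pics/w14_raw.png');cv2.imwrite('pics/w14z.png',cv2.resize(im[70:260,135:330],None,fx=4,fy=3.1,interpolation=cv2.INTER_CUBIC))
K,T=ld('w14')
q=fitpose(K,T,[(93,71,16),(93,-71,16),(88,24.5,16)],np.array([(216,122),(481,124),(311,131)])/1.5,[.51,.32,0])
c,s=np.cos(q[2]),np.sin(q[2])
for x,y,z in [(0,-71,16),(0,-66,16),(0,22,16),(0,27,16),(0,71,16)]:
  print((x,y),proj(K,T,[[q[0]+(c*x-s*y)/1e3,q[1]+(s*x+c*y)/1e3,z/1e3]])*1.5)
"
```

```text
xy [0.5124 0.3181] yaw -2.34
[[0.2, -0.4], [1.2, -0.2], [-4.7, 0.7]]
(0, -71) [[472.13631338 292.28270554]]
(0, -66) [[463.61631105 292.21304458]]
(0, 22) [[313.58713533 290.98638098]]
(0, 27) [[305.05836532 290.91664833]]
(0, 71) [[229.9848424  290.30283467]]
```

View pics/w14z.png

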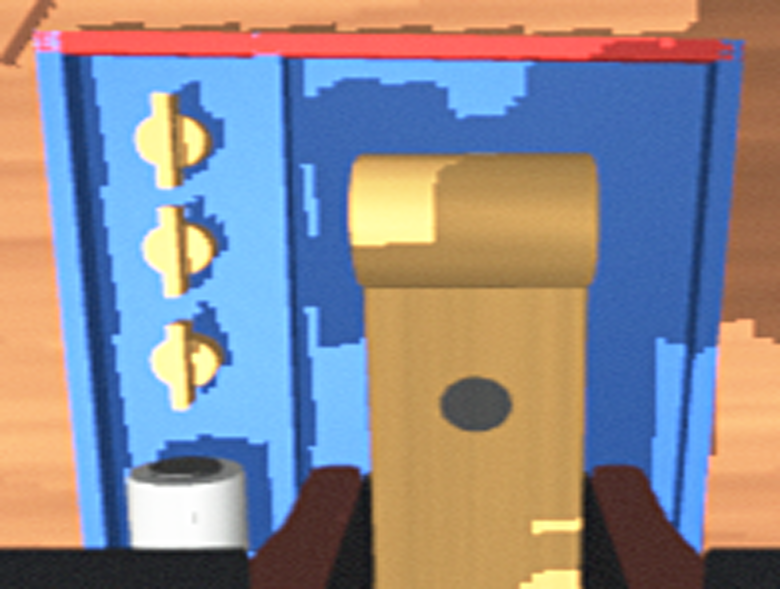

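Request:
apply_moves(steps=[[[0.9,1.7,22],[0,0.006,0.003],0],[[0.8,1.7,22],[0,0,0.003],0],[[0.8,1.5,22],[0,0,0],0],[[0,0,15],[0,0,0],0],[[0,0,8],[0,0,0],0],[[0,0,0],[0,0,0],0]])

```text
clock: 16.4
ee_pos: [0.5133, 0.2905, 0.02]
tcp_rot: [179.9, -0.2, -2.6]
wrist_force: [-0.7, 0.6, -1.2]
grip_width: 0.0296
```

```bash
python3 -c "
from h import *
st();snap('wrist','w15',sc=1.5)"
```

```text
{'clock': 16.4, 'ee_pos': [0.5133, 0.2905, 0.02], 'tcp_rot': [179.9331, -0.1821, -2.5537], 'wrist_force': [-0.7176, 0.6178, -1.1838], 'grip_width': 0.0296}
```

View pics/w15.png

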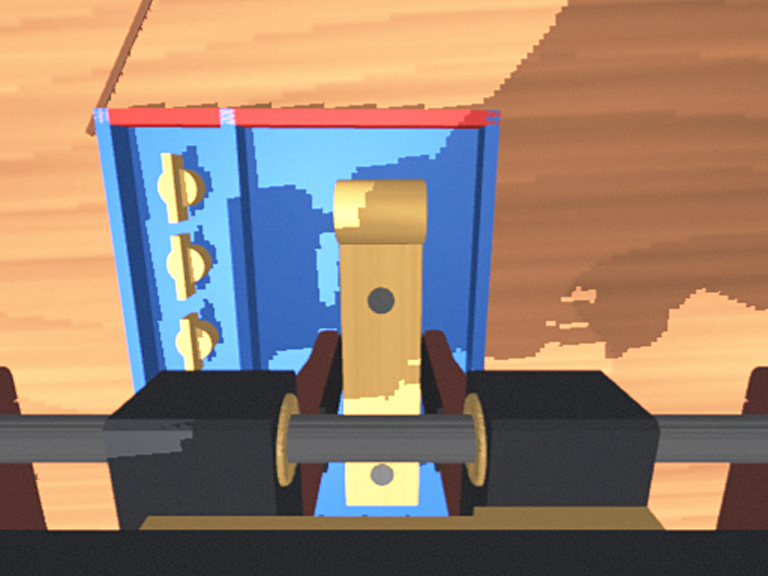

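Request:
apply_moves(steps=[[[-1,-5,0],[0,-0.003,-0.003],0],[[0,0,6],[0,0,0],0],[[0,0,4],[0,0,0],0],[[0,0,2],[0,0,0],0],[[0,0,0],[0,0,0],0]])

```text
clock: 16.95
ee_pos: [0.513, 0.2962, 0.0089]
tcp_rot: [180.0, -0.1, -2.4]
wrist_force: [-0.4, -0.6, -2.0]
grip_width: 0.0292
```

Request:
apply_moves(steps=[[[0,0,1],[0,0,0],0],[[0,0,1],[0,0,0],0],[[0,0,0],[0,0,0],0]])

```text
clock: 17.25
ee_pos: [0.5132, 0.2964, 0.0072]
tcp_rot: [-180.0, -0.1, -2.4]
wrist_force: [-0.6, -1.0, -2.0]
grip_width: 0.0295
```

Request:
apply_moves(steps=[[[0,0,0.7],[0,0,0],0],[[0,0,0.7],[0,0,0],0],[[0,0,0],[0,0,0],0]])

```text
clock: 17.55
ee_pos: [0.5133, 0.2965, 0.0068]
tcp_rot: [-180.0, -0.1, -2.4]
wrist_force: [-3.7, -2.5, 6.9]
grip_width: 0.0292
```

Request:
apply_moves(steps=[[[0,0,0],[0,0,0],0.36],[[0,0,0],[0,0,0],0.42],[[0,0,0],[0,0,0],0.5],[[0,0,0],[0,0,0],0.55],[[0,0,0],[0,0,0],0.55]])

```text
clock: 18.05
ee_pos: [0.5132, 0.2964, 0.0058]
tcp_rot: [-180.0, -0.1, -2.4]
wrist_force: [-0.7, -0.1, -0.1]
grip_width: 0.048
```

Request:
apply_moves(steps=[[[0,0,-10],[0,0,0],0.55],[[0,0,-25],[0,0,0],0.55],[[0,0,-40],[0,0,0],0.55],[[-20,0,-40],[0,0,0],0.55],[[-30,0,-40],[0,0,0],0.55],[[-30,0,-40],[0,0,0],0.55],[[0,0,0],[0,0,0],0.55]])

```text
clock: 18.75
ee_pos: [0.4314, 0.3028, 0.207]
tcp_rot: [-179.7, -0.5, -2.1]
wrist_force: [0.4, -0.3, 0.3]
grip_width: 0.0484
```

```bash
python3 -c "
from h import *
st();snap('wrist','w16',sc=1.5);snap('side','s16',crop=(150,70,400,330),sc=2.3)"
```

```text
{'clock': 18.75, 'ee_pos': [0.4314, 0.3028, 0.207], 'tcp_rot': [-179.6797, -0.5066, -2.149], 'wrist_force': [0.3589, -0.3276, 0.2702], 'grip_width': 0.0484}
```

View pics/w16.png

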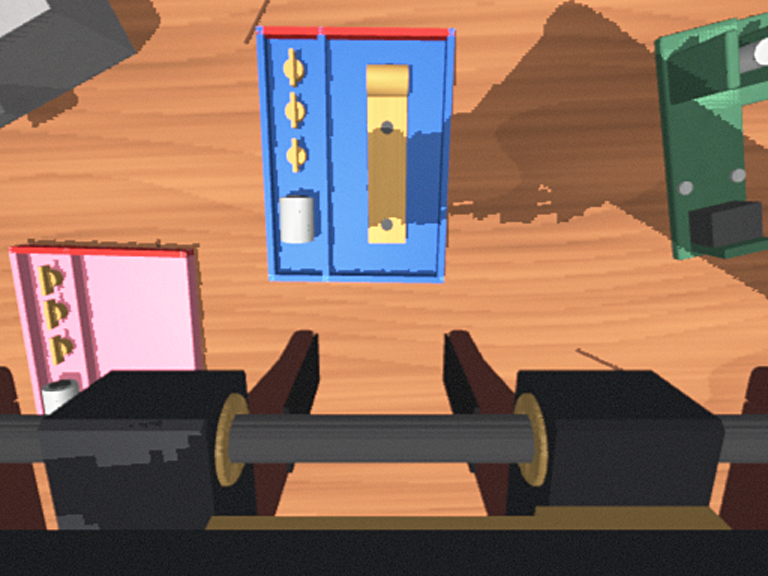

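View pics/s16.png

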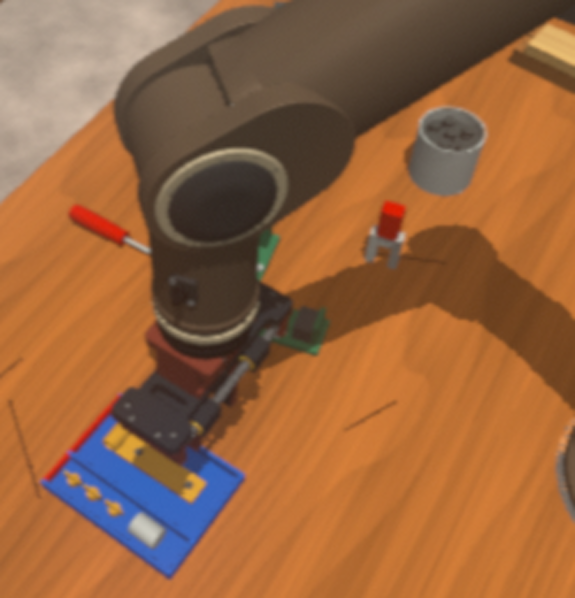

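The leaf lies flat in the wide bay: knuckle at about (388,80) next to the red wall, tail at (388,240), square to the tray. The fork is still standing on the open bench.

```bash
python3 -c "
from h import *
st();print(arm.close_job())"
```

```text
{'clock': 18.85, 'ee_pos': [0.4333, 0.3, 0.2024], 'tcp_rot': [-179.908, -0.3015, -2.3332], 'wrist_force': [-0.0095, -0.3916, -1.0163], 'grip_width': 0.048}
the job is handed in; nothing more can be done
None
```

The leaf is out of the fixture and in the blue tray, and the job was handed in at 18.85 s of the 61 s allowed.

- **Freeing the leaf:** I set the fork's prongs astride the spring bar and pushed the orange collar back about 21 mm. The side and wrist pictures both showed the knuckle end popped up. Only the fork touched the bar and collar.
- **The tool:** It is standing on its prongs on the open bench at about (0.43, -0.13) m, clear of the fixture and the tray.
- **The leaf:** I gripped it across its width and laid it in the wide bay, knuckle upward and towards the red end wall.

**Last checks:** The final wrist picture shows the leaf flat, near the bay's middle and square to the tray. The side picture shows the fork standing and the can in its place; the arm partly hides the screwdriver and the fixture there. The gripper was empty and about 0.2 m above the bench. The highest wrist-force reading at the end of any move was about 8 N, when the leaf touched the tray floor.

**Disagreements:** The fits of the fixture's position from different pictures differed by about 1 mm and 0.5°. The fitted place of the popped leaf was 3.5 mm from the computed one along its length. Neither affected the result.

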